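# Put the clay models away in the lift box

## Robot

A 7-joint arm with a two-finger parallel gripper is mounted at the origin on the work surface. World frame = base frame: x ahead of the robot, y to its left, z up, the work surface at z = 0. Lengths are in mm, angles in rad, forces in N, time in s.
With the tool pointing down it reaches from about 350 to 900 mm from the base axis. Payload 7.2 kg.
Tool frame: the origin (TCP) lies on the centre line of the jaws, within the pads' length; the fingertips stand 11 mm ahead of it and the grasp point (between the pads) lies 8 mm behind it; z points along the fingers, y is the line along which they close (so a half turn about z gives the same grasp; the last joint's range is limited). The gripper opens to 88 mm and grips with 3 to 60 N. Pads are 20 mm wide; open, the fingers measure 115 mm over their backs; the gripper's body (75 mm by 178 mm) begins 61 mm behind the grasp point.
Start: joints at [-1.279, 0.411, -0.013, 1.596, 0.006, 1.134, -0.082], TCP at [220.064, 584.979, 233.653] pointing down, gripper open.
Joint ranges: [-2.95, 2.95], [-0.29, 1.99], [-1.47, 1.44], [0.14, 2.54], [-1.03, 4.17], [0.13, 1.85], [-2.86, 2.86]. Speed limits (rad/s): [2.39, 2.39, 3.01, 3.01, 3.14, 3.14, 3.14].

## Interface

Orientations are given as [roll, pitch, yaw] about the fixed x, y, z axes, in that order (R = Rz(yaw) Ry(pitch) Rx(roll)).
In Python, from cell import robot gives the robot as it stands.
- The arm moves only by the tool jog_arm, never from a script. Its argument "targets" is a list of rows, each a list of 3 entries, a list of its own where there are three numbers: the shift along the tool's x, y, z each as a share of 600 mm, from -1 to 1, then the turn about the tool's z as a share of 0.5 rad, from -1 to 1, then the closure, from 0 (fully open) to 1 (shut). A call has exactly 10 rows; each row is the pose to reach, as a shift and turn from the pose commanded when the call began, along the tool's axes at that moment; what a row does not reach only later rows make up. A row lasts 1/10 s, in which the tool goes at most 50 mm and 8.59 degrees, less where a joint would pass 70% of its speed; a pose out of reach is approached as far as the arm can. A call with a number of a shift or a turn outside -1 to 1 is refused whole. A call with a gripper value outside its range is refused whole. The fingers move at their own pace and stop on an object; "squeeze" is the grip in N (left out, the last holds). Time passes only in rows, so rows that repeat a pose let the fingers close, or fill a call up. It gives the time, the measured TCP pose, the force, the opening and the grip force at its end, in the units of the state.
- robot.state(): the state, without advancing time (a new reading comes with each control period).
- robot.grab_frame(name): name is "side" or "top"; returns a dict with "color" (420x560x3 uint8, red, green, blue), "vertical_fov" (degrees; the focal length in pixels is half the picture's height over the tangent of half this angle, whatever the lens; pixels are square), "cx", "cy" (the principal point, pixels), "k1" (the pictures are not rectified: a ray, as slopes to the right and down, at radius r is drawn at 1 + k1 r^2 times it, then the intrinsics apply), "R" (3x3) and "t" (3): a world point X has camera coordinates R X + t. Camera axes: x right, y down, z forward; pixel columns grow to the right and rows downward; lengths in mm; the calibration is good to about 2 mm. A picture is of the moment at which its call begins. There is no depth.
- robot.close_job(): hands the job in; it is judged then, once.
The state is a dict: "time": time; "joint_pos": joint angles; "joint_vel": joint speeds; "effort": joint torques, N m; "tcp_pos": TCP position; "ee_rot": TCP orientation; "wrist_force": force on the tool from outside, world axes, zero at the start; "ft_torque": the same for the moment, N m; "grip_width": opening from 0.0 (shut) to 1.0 (fully open); "finger_force": force on a finger pad.
Only numpy, scipy, OpenCV 4.12 (cv2) and the standard library are available. Lean on these libraries where they do the work, as an engineer would, in place of code of your own. Each camera call takes 0.05 s, during which the arm holds its last target. There are 200 camera calls.

## Task

Pry the clay box's blue cover open with the modelling blade and lay the blade back on its green mat; pull the orange handle up until the lift's tray rests on its top tooth, and stand every brown clay car there is on the raised tray, side by side on its wheels. Then lift the red pawl so that the loaded tray sinks to the bottom, and shut the cover; leave the other things on the table where they are.

Things in the scene. Friction and masses are not known exactly. Their poses are not given: they have to be found in the camera images.
- claybox: White plastic clay-keeping box fixed to the table, 120 (its x) x 320 (its y) x 110 mm tall, walls 6 mm; origin at the centre of its underside, its x points away from the robot, its z up. It never moves during a run but stands differently each time. At its +y end stands the metal column of the lift, centred 205 mm from the box centre along +y; the steel rail's ratchet teeth are on the column's +x side. The box frame gives the direction of all its mechanisms.
- cover (a joint): Angle in rad of the box's blue cover: 0 shut, 1.8 fully open (stop). Flat plate 6 mm thick hinged along the box's far (+x) upper edge; shut, it spans box x -68 to +62 mm and y -176 to +160 mm, underside at height 110.5 mm. Stiff hinge that stays where it is left (0.11 N m friction; about 2 N at the lip to lift it).
- cover_hinge (a point): Point on the cover's hinge line (box x +62 mm, y 0, height 110.5 mm); the hinge line runs along box y; fixed.
- cover_lip (a point): Point on the underside of the cover, in the middle of the overhanging lip that is to be pried; moves with the cover; 102 mm from the hinge line.
- pry_slot (a point): Mouth of the pry slot at the box's -y end near its front: centre of a 9 mm high gap between the cover's 16 mm overhang above and a steel ledge (56 mm wide along box x, from box x -64 to -8) below. A blade enters along box +y, at most 16 mm deep, where it meets the end wall. Box x -40, y -176, height 106 mm; fixed.
- lift (a joint): Height in m of the lift (rail and tray in one): 0 lowest, 0.082 top stop. Ratchet with 6 teeth 12 mm apart: a spring pawl catches by itself and holds the lift at about 0.012, 0.024, 0.036, 0.048, 0.060 and 0.072 (the top tooth). It rises freely when pulled up (about 5 N plus 90 N per m/s of damping), and sinks slowly (0.05 to 0.1 m/s) under its own weight while the pawl is held lifted. It starts on the first tooth.
- lift_handle (a point): Centre of the orange handle bar on top of the rail, 46 mm along box x, 14 mm wide along box y, 16 mm high; 110 mm above the table with the lift at 0; moves with the lift.
- tray (a point): Centre of the upper face of the aluminium tray floor, inner size 90 (box x) x 290 (box y) mm, rim 10 mm high, axes as the box; 29 mm above the table with the lift at 0; moves with the lift. At the top tooth the tray floor is 9 mm below the box's rim.
- pawl (a joint): Angle in rad of the red pawl lever: 0 resting in the teeth, 0.5 stop. Positive lifts the tab and swings the tip out of the teeth; free of the teeth from about 0.23. It springs back when released (about 1 N at the tab, some more under load).
- pawl_tab (a point): Centre of the upper part of the red upright tab at the lever's front end: 16 (box x) x 14 (box y) mm, reaching 19 mm below and 11 mm above this point. The lever's pivot lies 117 mm behind the tab (box +x) and 30 mm below this point, its axis along box y: lifting the tab about 30 mm frees the teeth.
- toolmat: Green tool mat fixed to the table, 160 (x) x 220 (y) x 5 mm; origin at the centre of its underside.
- blade_grip (a point): Where to hold the modelling blade, in the middle of its front handle half: wooden handle 80 long x 20 wide x 26 mm high, which reaches 18 mm ahead of and 62 mm behind this point; x points to the tip, z up. Lies half-way up, 13 mm above the underside.
- blade_tip (a point): Tip of the flat steel blade, 90 mm ahead of blade_grip at the same height; the blade is 72 mm long, 24 wide, 3 thick, lies level. The whole tool weighs 90 g.
- car0_mid (a point): Centre (half-way up) of a brown clay car model, 60 long (its x) x 36 wide (its y) x 32 mm tall, 90 g; the lower 20 mm is a block of full size, the cabin above is 32 mm wide. May be absent.
- car1_mid (a point): Centre (half-way up) of a brown clay car model, 60 long (its x) x 36 wide (its y) x 32 mm tall, 90 g; the lower 20 mm is a block of full size, the cabin above is 32 mm wide. May be absent.
- car2_mid (a point): Centre (half-way up) of a brown clay car model, 60 long (its x) x 36 wide (its y) x 32 mm tall, 90 g; the lower 20 mm is a block of full size, the cabin above is 32 mm wide. May be absent.
- car3_mid (a point): Centre (half-way up) of a brown clay car model, 60 long (its x) x 36 wide (its y) x 32 mm tall, 90 g; the lower 20 mm is a block of full size, the cabin above is 32 mm wide. May be absent.
- looptool1: Bystander, to be left alone: loop tool, 185 mm long, wooden handle; origin at the centre of its underside (front end of the handle).
- looptool2: Bystander, to be left alone: second loop tool, 185 mm long; origin at the centre of its underside (front end of the handle).
- foamblock: Bystander, to be left alone: white foam arch on a blue foot, 50 x 45 x 95 mm tall; origin at the centre of its underside.
- claylump: Bystander, to be left alone: brown lump of clay, 50 x 40 x 35 mm; origin at the centre of its underside.
- billet: Bystander, to be left alone: brown clay billet, 90 x 50 x 50 mm; origin at the centre of its underside.
- spraybottle: Bystander, to be left alone: white bottle with red cap, 56 mm across, 150 mm tall; origin at the centre of its underside.
- bluechock: Bystander, to be left alone: small blue foam chock, 40 x 30 x 30 mm; origin at the centre of its underside.
Mind the look-alikes: they are no part of the job. Leave any pink look-alike of the part that bears car0_mid alone.

How it is judged:
By the outcome, as a careful person would: the job done as asked, in the order asked, and still so for the second after the job is handed in, with the robot touching nothing.
Of car0, car1, car2, car3 only 2 to 4 are there at a start; the rules pass over those that are not, and their reading is None.
At some moment in a run one of car0, car1, car2, car3 may be knocked a few centimetres aside while the robot is not near it.
It also fails if it takes over 210 s, if anything falls off the work surface, if the arm or the gripper's body presses on something with over 40 N, if the wrist force passes 120 N, or if a joint passes its speed limit or range.

## Working session

There is one attempt and no reset: what is moved stays moved. The work goes in short steps, Python scripts to look and compute and a tool call to move; the robot and the scene stay as the last step left them, time stands still between calls to the robot, and variables do not carry over. Pictures are saved under pics/ and viewed, at most 14 in all, crops included, and the job is handed in when it is done.

Besides the shell and the picture viewer there is one more tool, called after ">>>" as name([rows], argument=value, ...), one row to a line, values as JSON. jog_arm: Moves the arm, as the interface text tells. Its arguments: {"type":"object","properties":{"targets":{"type":"array"},"squeeze":{"type":"number"}},"required":["targets"]}

```bash
ls; mkdir -p pics
cat > h.py <<'E'
import numpy as np, cv2
from cell import robot
def grab(n,save=None):
    f=robot.grab_frame(n)
    if save: cv2.imwrite(f'pics/{save}.png',f['color'][:,:,::-1])
    return f
def K(f):
    fl=f['color'].shape[0]/2/np.tan(np.radians(f['vertical_fov'])/2)
    return fl
def proj(f,X):
    X=np.atleast_2d(X); c=X@np.array(f['R']).T+np.array(f['t']); s=c[:,:2]/c[:,2:]
    s=s*(1+f['k1']*(s**2).sum(1,keepdims=True)); return s*K(f)+[f['cx'],f['cy']]
def ray(f,u,v):
    d=np.array([(u-f['cx'])/K(f),(v-f['cy'])/K(f)]); s=d.copy()
    for _ in range(30): s=d/(1+f['k1']*(s@s))
    R=np.array(f['R']); o=-R.T@np.array(f['t']); return o,R.T@np.array([s[0],s[1],1])
def onz(f,u,v,z):
    o,d=ray(f,u,v); return o+d*(z-o[2])/d[2]
def tri(f1,p1,f2,p2):
    A=[];B=[]
    for f,p in((f1,p1),(f2,p2)):
        o,d=ray(f,*p); d/=np.linalg.norm(d); P=np.eye(3)-np.outer(d,d); A.append(P);B.append(P@o)
    return np.linalg.lstsq(np.vstack(A),np.hstack(B),rcond=None)[0]
E
python3 - <<'E'
from h import *
import pickle
a=grab('top','top0');b=grab('side','side0');pickle.dump((a,b),open('f0.pkl','wb'))
for f in(a,b): print(f['vertical_fov'],f['cx'],f['cy'],f['k1'],-np.array(f['R']).T@f['t'],np.array(f['R'])[2])
print(robot.state())
E
```

```text
pics
52.18558073439711 281.35429402816095 206.05978737064189 -0.012262441963643294 [ 312.807783     -7.8765893  1293.49632439] [ 0.15167573  0.00618389 -0.98841096]
56.15141136485282 283.65984811108694 206.22248408546255 0.0005504501749202838 [ 446.5224063  -789.44425915  706.89930689] [ 0.04792584  0.78008635 -0.62383363]
{'time': 0.1, 'joint_pos': array([-1.27921756,  0.41182583, -0.01273548,  1.59694698,  0.0056101 ,
        1.13430627, -0.08216929]), 'joint_vel': array([-0.00087528, -0.00209302, -0.00038409, -0.00312051,  0.00048473,
        0.00030943,  0.00047938]), 'effort': array([ 3.01829583e-03, -5.89100254e+01,  6.43700548e-01, -2.91708809e+01,
       -5.38638316e-02,  1.45294896e-02,  5.39095561e-05]), 'tcp_pos': array([219.91251098, 584.56414766, 232.89482821]), 'ee_rot': array([-3.14014556e+00,  1.02089622e-04,  2.78189460e+00]), 'wrist_force': array([-0.16543873, -0.76836842,  0.32490985]), 'ft_torque': array([ 0.01880582, -0.03430301, -0.04307253]), 'finger_force': 0.0, 'grip_width': 1.0016293715905844}
```

View pics/top0.png

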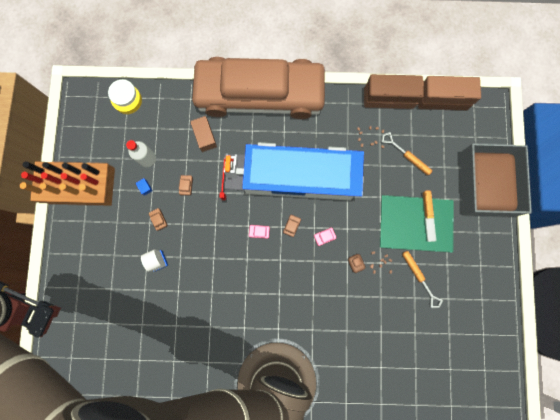

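View pics/side0.png

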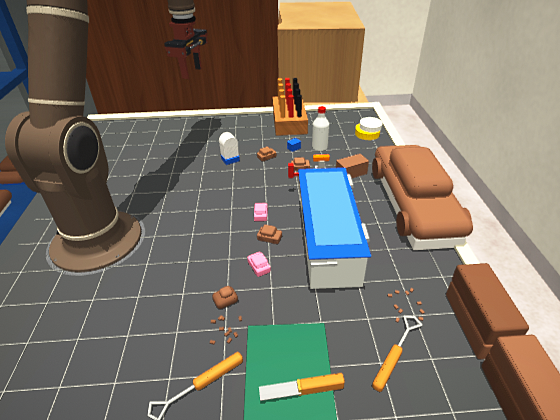

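Brown candidates in the top view are (185,185), (157,219), (292,226), (357,263), with the billet at (203,133). The pink look-alikes are at (259,231) and (325,237). I'll check them in one enlarged montage.

Run:
```python
from h import *
import pickle
a,b=pickle.load(open('f0.pkl','rb'))
t=[]
for (f,pts) in((a,[(185,185),(157,219),(292,226),(357,263)]),(b,[(300,163),(266,153),(269,234),(225,296)])):
    t.append(np.hstack([cv2.resize(f['color'][v-20:v+20,u-20:u+20],(200,200),interpolation=cv2.INTER_CUBIC) for u,v in pts]))
m=np.vstack(t)
m2=cv2.resize(a['color'][140:210,212:372],(457,200),interpolation=cv2.INTER_CUBIC)
m3=cv2.resize(b['color'][145:295,280:380],(133,200))
r=np.zeros((200,800,3),np.uint8); r[:,:457]=m2; r[:,457:657]=cv2.resize(a['color'][185:255,380:450],(200,200),interpolation=cv2.INTER_CUBIC); r[:,660:793]=m3
cv2.imwrite('pics/m1.png',np.vstack([m,r])[:,:,::-1])
```

```text
(no output)
```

View pics/m1.png

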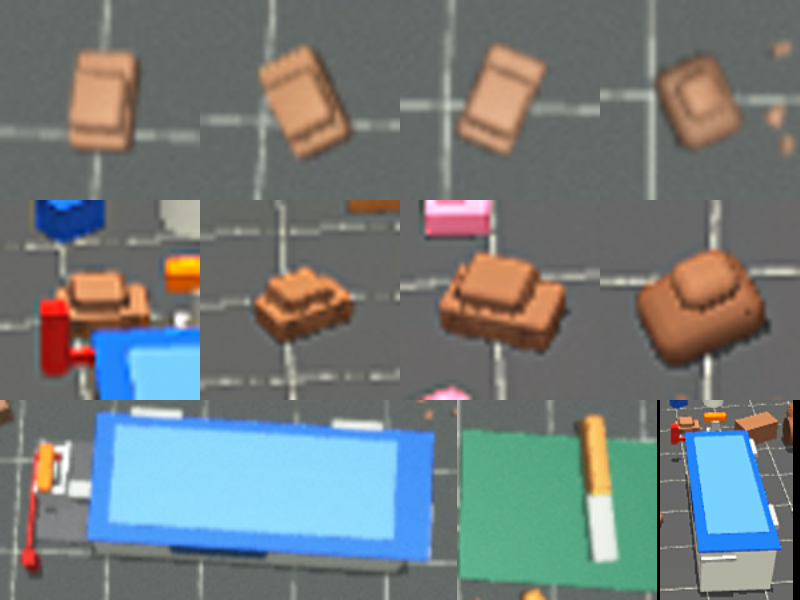

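The top row shows three cars: A (185,185), B (157,219) and C (292,226), all stepped with a cabin. The fourth, at (357,263), has rounded edges and matches the clay lump. The blade lies on the mat with its tip towards the robot. Next I measure.

```bash
cat >> h.py <<'E'
def mask(f,lo,hi,roi=None):
    h=cv2.cvtColor(f['color'],cv2.COLOR_RGB2HSV); m=cv2.inRange(h,lo,hi)
    if roi:
        z=np.zeros_like(m); u0,v0,u1,v1=roi; z[v0:v1,u0:u1]=m[v0:v1,u0:u1]; m=z
    return m
def big(m):
    c=max(cv2.findContours(m,cv2.RETR_EXTERNAL,cv2.CHAIN_APPROX_NONE)[0],key=cv2.contourArea); return c[:,0].astype(float)
def rect(f,c,z):
    P=np.array([onz(f,u,v,z)[:2] for u,v in c]); (x,y),(w,h),an=cv2.minAreaRect(P.astype(np.float32))
    if w<h: w,h=h,w; an+=90
    return np.round([x,y,w,h],1),round(float((np.radians(an)+np.pi/2)%np.pi-np.pi/2),3)
BLUE=((95,120,60),(125,255,255)); BROWN=((3,60,50),(16,255,255))
E
python3 - <<'E'
from h import *
import pickle
a,b=pickle.load(open('f0.pkl','rb'))
# note px edges add ~3mm to sizes
for f,r in((a,(235,135,370,205)),(b,(290,160,380,275))):
    c=big(mask(f,*BLUE,r)); print('cover',rect(f,c,116.5), c.min(0),c.max(0))
for n,r,rb in(('A',(172,172,198,198),(285,150,312,168)),('B',(145,205,170,232),(252,143,280,163)),('C',(280,213,303,238),(255,222,284,245)),('lump',(345,252,368,274),(210,283,240,310))):
    ca=big(mask(a,*BROWN,r)); cb=big(mask(b,*BROWN,rb)); print(n,rect(a,ca,18),rect(b,cb,18))
# blade
O=((10,130,120),(22,255,255)); 
c=big(mask(a,*O,(418,185,440,222)));print('handle top',rect(a,c,31),'side',end=' ')
c=big(mask(b,*O,(295,365,350,405)));print(rect(b,c,24))
c=big(mask(a,(0,0,150),(180,60,255),(420,208,442,246)));print('steel',rect(a,c,19.5))
c=big(mask(b,(0,0,150),(180,60,255),(255,375,302,405)));print('steel s',rect(b,c,19.5))
c=big(mask(a,(40,80,40),(90,255,255),(370,185,465,260)));print('mat',rect(a,c,5))
R=((0,170,90),(3,255,255))
c=big(mask(a,*R,(215,170,235,205)));print('red top',c.min(0),c.max(0))
c=big(mask(b,*R,(283,155,310,190)));print('red side',c.min(0),c.max(0))
c=big(mask(a,*O,(215,145,240,180)));print('handle top',c.mean(0),c.min(0),c.max(0),rect(a,c,130))
c=big(mask(b,*O,(305,145,335,165)));print('handle side',c.mean(0),c.min(0),c.max(0),rect(b,c,130))
E
```

```text
cover (array([596.7, -58.4, 336.4, 136.7]), 1.537) [242. 144.] [363. 195.]
cover (array([600.5, -62.1, 339.9, 130.1]), 1.535) [298. 168.] [370. 258.]
A (array([566.6, 293.2,  58.8,  39.6]), 0.028) (array([569.3, 298.3,  60.9,  58.9]), 1.476)
B (array([458.7, 370.8,  61.9,  38.4]), 0.504) (array([458.1, 365.8,  77.7,  71.8]), -1.09)
C (array([451.5, -32.2,  60.7,  36.2]), -0.377) (array([455.2, -36.5,  64.6,  63.3]), -0.378)
lump (array([ 345.2, -225.4,   49.6,   40.2]), 0.412) (array([ 347.7, -232.2,   53. ,   50.4]), -1.086)
handle top (array([ 525.3, -438. ,   79.1,   21. ]), 0.065) side (array([ 528.5, -444.4,   84.5,   28.8]), 0.082)
steel (array([ 450.3, -446.2,   69.9,   26.2]), 0.086)
steel s (array([ 453.9, -447.7,   71. ,   25.6]), 0.086)
mat (array([ 470. , -410.2,  219.9,  160.8]), 1.531)
red top [220. 173.] [224. 199.]
red side [288. 163.] [297. 177.]
handle top [227.36111111 163.02777778] [225. 155.] [230. 171.] (array([608.7, 153.2,  45.9,  14. ]), 0.028)
handle side [320.6   157.875] [313. 155.] [329. 161.] (array([609.5, 136.2,  45.3,  31.5]), -0.095)
```

```bash
cat >> h.py <<'E'
BC=np.array([601.8,-52.1]); BY=-0.035
def box(x,y): c,s=np.cos(BY),np.sin(BY); return BC+[c*x-s*y,s*x+c*y]
def go(*tg,frm=None):
    s=robot.state(); p=np.array(s['tcp_pos']); yw=s['ee_rot'][2]
    if frm is not None: p=np.array(frm[:3],float); yw=frm[3]
    c,n=np.cos(yw),np.sin(yw)
    for x,y,z,w in tg:
        d=np.array([x,y,z])-p; dw=(w-yw+np.pi)%(2*np.pi)-np.pi
        print('->',[x,y,z,w],'rows',np.round([(c*d[0]+n*d[1])/600,(n*d[0]-c*d[1])/600,-d[2]/600],4).tolist(),'turn',round(-dw/.5,3),'dist',round(float(np.linalg.norm(d))))
E
python3 - <<'E'
from h import *
import pickle
a,b=pickle.load(open('f0.pkl','rb'))
for z in(100,120,140):print(z,onz(a,222,197,z),onz(b,292.5,170,z))
print(tri(a,(222,197),b,(292.5,165)))
print('slot',box(-40,-176),'proj check of slot',proj(a,[*box(-40,-176),106]),proj(b,[*box(-40,-176),106]), 'handle',box(0,205))
go((450,150,320,2.782))
go((500,-350,250,3.226),frm=(450,150,320,2.782))
E
```

```text
100 [517.11298385 168.03209036 100.        ] [529.45742979 128.89182996 100.        ]
120 [513.68934195 165.08430282 120.        ] [526.7243562   98.62861896 120.        ]
140 [510.26570006 162.13651528 140.        ] [523.99128261  68.36540796 140.        ]
[526.21719781 170.02495894  88.72487812]
slot [ 555.66575509 -226.59249682] proj check of slot [[362.09124533 187.06473999]] [[320.40348864 260.84856581]] handle [608.97353519 152.77445032]
-> [450, 150, 320, 2.782] rows [-0.6139, -0.5429, -0.1452] turn -0.0 dist 499
-> [500, -350, 250, 3.226] rows [-0.3712, -0.7507, 0.1167] turn -0.888 dist 507
```

>>> jog_arm([
  [[-0.614, -0.543, -0.145], 0, 0],
  [[-0.614, -0.543, -0.145], 0, 0],
  [[-0.614, -0.543, -0.145], 0, 0],
  [[-0.614, -0.543, -0.145], 0, 0],
  [[-0.614, -0.543, -0.145], 0, 0],
  [[-0.614, -0.543, -0.145], 0, 0],
  [[-0.614, -0.543, -0.145], 0, 0],
  [[-0.614, -0.543, -0.145], 0, 0],
  [[-0.614, -0.543, -0.145], 0, 0],
  [[-0.614, -0.543, -0.145], 0, 0],
], squeeze=60)

```text
time: 1.1
tcp_pos: [450.5, 148.3, 321.0]
ee_rot: [3.141, -0.0, 2.782]
wrist_force: [1.5, 0.7, 0.1]
grip_width: 0.998
finger_force: 0.0
```

>>> jog_arm([
  [[-0.371, -0.751, 0.117], -0.888, 0],
  [[-0.371, -0.751, 0.117], -0.888, 0],
  [[-0.371, -0.751, 0.117], -0.888, 0],
  [[-0.371, -0.751, 0.117], -0.888, 0],
  [[-0.371, -0.751, 0.117], -0.888, 0],
  [[-0.371, -0.751, 0.117], -0.888, 0],
  [[-0.371, -0.751, 0.117], -0.888, 0],
  [[-0.371, -0.751, 0.117], -0.888, 0],
  [[-0.371, -0.751, 0.117], -0.888, 0],
  [[-0.371, -0.751, 0.117], -0.888, 0],
])

```text
time: 2.1
tcp_pos: [497.0, -322.7, 253.9]
ee_rot: [3.141, -0.0, -3.057]
wrist_force: [0.2, 0.2, 1.0]
grip_width: 1.002
finger_force: 0.0
```

Run:
```python
from h import *
s=robot.state();print(s['time'],s['tcp_pos'],s['ee_rot'],s['joint_pos'])
go((504.5,-442.5,80,3.226),(504.5,-442.5,18,3.226))
```

```text
2.1 [ 497.01201882 -322.74310107  253.89386573] [ 3.14123121e+00 -1.52659343e-04 -3.05664565e+00] [ 0.02999979  0.37796437  0.62503306  1.68386374 -0.23824343  1.15722836
  2.37383686]
-> [504.5, -442.5, 80, 3.226] rows [0.0045, -0.1999, 0.2898] turn 0.001 dist 211
-> [504.5, -442.5, 18, 3.226] rows [0.0045, -0.1999, 0.3932] turn 0.001 dist 265
```

>>> jog_arm([
  [[0.0045, -0.2, 0.2], 0, 0],
  [[0.0045, -0.2, 0.2], 0, 0],
  [[0.0045, -0.2, 0.25], 0, 0],
  [[0.0045, -0.2, 0.25], 0, 0],
  [[0.0045, -0.2, 0.25], 0, 0],
  [[0.0045, -0.2, 0.25], 0, 0],
  [[0.0045, -0.2, 0.25], 0, 0],
  [[0.0045, -0.2, 0.25], 0, 0],
  [[0.0045, -0.2, 0.25], 0, 0],
  [[0.0045, -0.2, 0.25], 0, 0],
])

```text
time: 3.1
tcp_pos: [505.3, -440.4, 105.7]
ee_rot: [-3.141, 0.002, -3.056]
wrist_force: [-0.2, 0.3, -0.4]
grip_width: 0.995
finger_force: 0.0
```

Run:
```python
from h import *
go((504.5,-442.5,18,3.226))
```

```text
-> [504.5, -442.5, 18, 3.226] rows [0.0016, -0.0033, 0.1462] turn 0.002 dist 88
```

>>> jog_arm([
  [[0.001, -0.003, 0.06], 0, 0],
  [[0.001, -0.003, 0.12], 0, 0],
  [[0.001, -0.003, 0.145], 0, 0],
  [[0.001, -0.003, 0.145], 0, 0],
  [[0.001, -0.003, 0.145], 0, 0.5],
  [[0.001, -0.003, 0.145], 0, 1],
  [[0.001, -0.003, 0.145], 0, 1],
  [[0.001, -0.003, 0.145], 0, 1],
  [[0.001, -0.003, 0.145], 0, 1],
  [[0.001, -0.003, 0.145], 0, 1],
])

```text
time: 4.1
tcp_pos: [504.1, -442.7, 17.5]
ee_rot: [-3.142, 0.0, -3.057]
wrist_force: [-0.2, 1.3, 0.2]
grip_width: 0.496
finger_force: 0.0
```

Run:
```python
from h import *
s=robot.state();print(s['tcp_pos'],s['ee_rot'],s['grip_width']*88,s['finger_force'])
p=s['tcp_pos'];go((p[0],p[1],185,s['ee_rot'][2]))
```

```text
[ 504.0768208  -442.73169923   17.51107067] [-3.14155714e+00  6.27392528e-05 -3.05742166e+00] 43.619934715633505 0.0
-> [np.float64(504.0768208035784), np.float64(-442.7316992251682), 185, np.float64(-3.0574216585994467)] rows [-0.0, 0.0, -0.2791] turn -0.0 dist 167
```

>>> jog_arm([
  [[0, 0, 0], 0, 1],
  [[0, 0, 0], 0, 1],
  [[0, 0, 0], 0, 1],
  [[0, 0, 0], 0, 1],
  [[0, 0, 0], 0, 1],
  [[0, 0, -0.03], 0, 1],
  [[0, 0, -0.1], 0, 1],
  [[0, 0, -0.18], 0, 1],
  [[0, 0, -0.26], 0, 1],
  [[0, 0, -0.28], 0, 1],
], squeeze=60)

```text
time: 5.1
tcp_pos: [505.4, -445.2, 192.9]
ee_rot: [-3.135, 0.007, -3.058]
wrist_force: [0.6, -1.4, -1.0]
grip_width: 0.227
finger_force: 60.0
```

Run:
```python
from h import *
s=robot.state();p=s['tcp_pos'];print(p,s['ee_rot'],s['grip_width']*88,s['finger_force'])
a=grab('top');b=grab('side')
for n,f,r in(('t',a,(340,190,470,300)),('s',b,(180,200,400,420))):
    cs=[c for c in cv2.findContours(mask(f,(0,0,150),(180,60,255),r),cv2.RETR_EXTERNAL,cv2.CHAIN_APPROX_NONE)[0] if cv2.contourArea(c)>40]
    for c in cs: print(n,c[:,0].mean(0),rect(f,c[:,0].astype(float),p[2]))
print(proj(a,[p-[90,7.6,0]]),proj(b,[p-[90,7.6,0]]))
cv2.imwrite('pics/b1.png',np.hstack([cv2.resize(a['color'][180:280,350:480],(390,300)),cv2.resize(b['color'][200:400,180:440],(390,300))])[:,:,::-1])
```

```text
[ 505.370375   -445.15839715  192.92389941] [-3.13534051  0.00672191 -3.05815109] 19.949417627226804 59.99846577644348
t [400.56302521 273.65546218] (array([ 316.2, -306.7,  150.2,   36.7]), 0.776)
t [454.96402878 241.8057554 ] (array([ 401.4, -446.1,  155.5,   58.3]), 0.654)
s [186.36363636 390.12121212] (array([ 329.4, -524.3,   20.8,    5.3]), 0.579)
s [382.98076923 410.30128205] (array([ 580.9, -571.2,   66. ,   36.6]), 0.69)
s [225.74242424 389.56060606] (array([ 380. , -529.7,   66.4,   27. ]), 1.098)
s [275.93859649 334.13157895] (array([ 452.9, -449.6,   67.3,   25.7]), 0.086)
s [369.90675241 333.10289389] (array([ 599.7, -453.3,  143.3,   67.7]), 1.195)
s [189.4625 290.9625] (array([ 305.3, -352.2,   80.3,   66.2]), -0.85)
s [312.86808511 257.16170213] (array([ 529. , -290.9,  115.5,   53.9]), -0.179)
s [263.18072289 258.79518072] (array([ 438.5, -288.5,   56.2,   52.6]), -1.099)
s [365.3   231.525] (array([ 637.2, -238. ,   54.5,    8.3]), 1.533)
s [394.96875 205.6875 ] (array([ 717.7, -167.7,   43.6,   10.9]), 1.569)
s [374.3925 254.    ] (array([ 650.1, -266.7,  257.5,   98.7]), 1.197)
s [261.51162791 206.18604651] (array([ 437.7, -140.2,   37.3,   23.2]), 1.533)
s [235.47619048 221.57142857] (array([ 379.2, -178.9,  115.3,   54.6]), -1.069)
[[456.18284778 236.4405326 ]] [[250.97060766 337.60587447]]
```

View pics/b1.png

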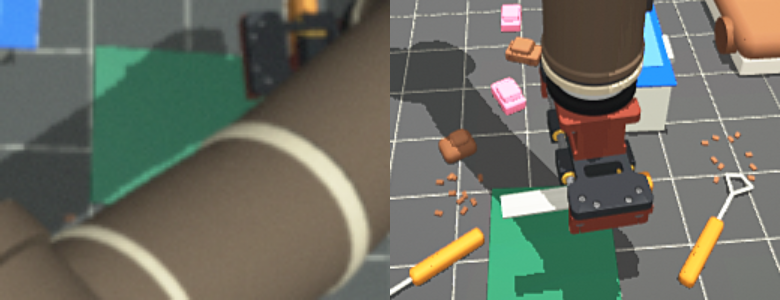

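The blade is held straight: 19.9 mm wide, with the steel centre where predicted. Next I turn it towards box +y.

>>> jog_arm([
  [[0, 0, 0], 0.3, 1],
  [[0, 0, 0], 0.6, 1],
  [[0, 0, 0], 0.9, 1],
  [[0, 0, 0], 1, 1],
  [[0, 0, 0], 1, 1],
  [[0, 0, 0], 1, 1],
  [[0, 0, 0], 1, 1],
  [[0, 0, 0], 1, 1],
  [[0, 0, 0], 1, 1],
  [[0, 0, 0], 1, 1],
])

```text
time: 6.2
tcp_pos: [504.0, -442.8, 185.5]
ee_rot: [3.141, 0.0, 2.726]
wrist_force: [0.2, -0.3, -1.1]
grip_width: 0.222
finger_force: 60.0
```

>>> jog_arm([
  [[0, 0, 0], 0.3, 1],
  [[0, 0, 0], 0.6, 1],
  [[0, 0, 0], 0.9, 1],
  [[0, 0, 0], 1, 1],
  [[0, 0, 0], 1, 1],
  [[0, 0, 0], 1, 1],
  [[0, 0, 0], 1, 1],
  [[0, 0, 0], 1, 1],
  [[0, 0, 0], 1, 1],
  [[0, 0, 0], 1, 1],
])

```text
time: 7.2
tcp_pos: [504.0, -442.8, 185.5]
ee_rot: [3.141, 0.0, 2.226]
wrist_force: [-0.0, -0.2, -0.8]
grip_width: 0.223
finger_force: 60.0
```

>>> jog_arm([
  [[0, 0, 0], 0.3, 1],
  [[0, 0, 0], 0.6, 1],
  [[0, 0, 0], 0.9, 1],
  [[0, 0, 0], 1, 1],
  [[0, 0, 0], 1, 1],
  [[0, 0, 0], 1, 1],
  [[0, 0, 0], 1, 1],
  [[0, 0, 0], 1, 1],
  [[0, 0, 0], 1, 1],
  [[0, 0, 0], 1, 1],
])

```text
time: 8.2
tcp_pos: [504.0, -442.8, 185.5]
ee_rot: [3.141, -0.0, 1.726]
wrist_force: [-0.6, 0.4, -0.5]
grip_width: 0.228
finger_force: 60.0
```

Run:
```python
from h import *
s=robot.state();print(s['tcp_pos'],s['ee_rot'],s['joint_pos'])
go((*box(-40,-300),105.5,1.536))
```

```text
[ 504.00228537 -442.75511613  185.51607131] [ 3.14143782e+00 -7.22699683e-05  1.72600211e+00] [ 0.05918143  0.70414817  0.96557955  1.57198251 -0.610191    1.19264737
  1.30074721]
-> [np.float64(551.3266411177596), np.float64(-350.5165545728732), 105.5, 1.536] rows [0.1397, 0.1017, 0.1334] turn 0.38 dist 131
```

>>> jog_arm([
  [[0.07, 0.05, 0.05], 0.2, 1],
  [[0.14, 0.102, 0.1], 0.38, 1],
  [[0.14, 0.102, 0.133], 0.38, 1],
  [[0.14, 0.102, 0.133], 0.38, 1],
  [[0.14, 0.102, 0.133], 0.38, 1],
  [[0.14, 0.102, 0.133], 0.38, 1],
  [[0.14, 0.102, 0.133], 0.38, 1],
  [[0.14, 0.102, 0.133], 0.38, 1],
  [[0.14, 0.102, 0.133], 0.38, 1],
  [[0.14, 0.102, 0.133], 0.38, 1],
])

```text
time: 9.2
tcp_pos: [551.4, -350.7, 106.0]
ee_rot: [3.141, 0.0, 1.535]
wrist_force: [-0.7, 0.3, -1.1]
grip_width: 0.226
finger_force: 60.0
```

Run:
```python
from h import *
s=robot.state();p=s['tcp_pos'];print(p,s['ee_rot'])
b=grab('side');a=grab('top')
tip=p+90*np.array([np.cos(s['ee_rot'][2]),np.sin(s['ee_rot'][2]),0])
print('tip',tip,proj(b,[tip,[*box(-40,-176),106],[*box(-64,-176),101.5]])-[270,230])
go((*box(-40,-276),105.5,1.536),(*box(-40,-252),105.5,1.536))
m=np.hstack([cv2.resize(b['color'][230:310,270:380],(550,400),interpolation=cv2.INTER_CUBIC),cv2.resize(a['color'][160:260,340:390],(200,400),interpolation=cv2.INTER_CUBIC)])
cv2.imwrite('pics/p1.png',m[:,:,::-1])
```

```text
[ 551.44349963 -350.65539925  105.99018253] [3.14113042e+00 3.78586526e-05 1.53529443e+00]
tip [ 554.63799881 -260.71211059  105.99018253] [[52.35705894 43.25292345]
 [50.40348864 30.84856581]
 [38.83676912 32.77300256]]
-> [np.float64(552.1664696282636), np.float64(-326.5312530723094), 105.5, 1.536] rows [0.0398, -0.0003, 0.0005] turn -0.001 dist 24
-> [np.float64(553.0062981387676), np.float64(-302.54595157174566), 105.5, 1.536] rows [0.0798, -0.0003, 0.0005] turn -0.001 dist 48
```

View pics/p1.png

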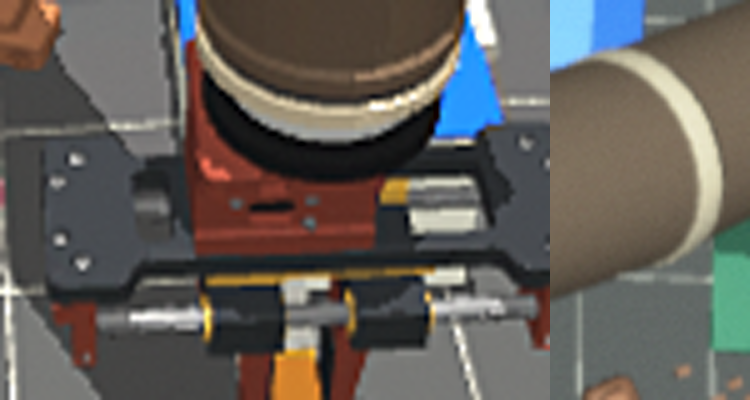

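The gripper hides the slot, so I insert on the numbers and watch the force.

>>> jog_arm([
  [[0.02, 0, 0], 0, 1],
  [[0.04, 0, 0], 0, 1],
  [[0.05, 0, 0], 0, 1],
  [[0.055, 0, 0], 0, 1],
  [[0.06, 0, 0], 0, 1],
  [[0.065, 0, 0], 0, 1],
  [[0.07, 0, 0], 0, 1],
  [[0.075, 0, 0], 0, 1],
  [[0.077, 0, 0], 0, 1],
  [[0.077, 0, 0], 0, 1],
])

```text
time: 10.3
tcp_pos: [553.2, -303.9, 105.6]
ee_rot: [-3.142, -0.0, 1.536]
wrist_force: [0.5, 0.4, -1.6]
grip_width: 0.226
finger_force: 60.0
```

>>> jog_arm([
  [[0, 0.001, -0.02], 0, 1],
  [[0, 0.003, -0.035], 0, 1],
  [[0, 0.007, -0.049], 0, 1],
  [[0, 0.012, -0.063], 0, 1],
  [[0, 0.018, -0.077], 0, 1],
  [[0, 0.026, -0.09], 0, 1],
  [[0, 0.035, -0.102], 0, 1],
  [[0, 0.0455, -0.113], 0, 1],
  [[0, 0.057, -0.1225], 0, 1],
  [[0, 0.069, -0.131], 0, 1],
])

```text
time: 11.3
tcp_pos: [595.1, -305.8, 184.8]
ee_rot: [3.141, 0.0, 1.536]
wrist_force: [-2.5, -0.1, -1.4]
grip_width: 0.225
finger_force: 60.0
```

Run:
```python
from h import *
print(robot.state()['tcp_pos'])
a=grab('top');b=grab('side')
m=np.hstack([cv2.resize(b['color'][150:310,250:390],(350,400)),cv2.resize(a['color'][120:240,220:380],(450,338))[:,:].repeat(1,0) if 0 else cv2.resize(a['color'][120:240,220:380],(450,400))])
cv2.imwrite('pics/p2.png',m[:,:,::-1])
```

```text
[ 595.14545573 -305.76802939  184.82979645]
```

View pics/p2.png

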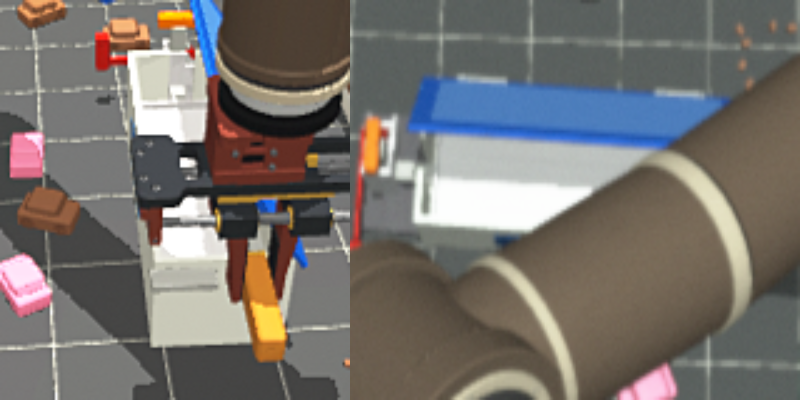

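The cover follows the blade and stands at about 1 rad. I continue the arc.

>>> jog_arm([
  [[0, 0.013, -0.0075], 0, 1],
  [[0, 0.027, -0.0137], 0, 1],
  [[0, 0.041, -0.018], 0, 1],
  [[0, 0.0555, -0.0217], 0, 1],
  [[0, 0.07, -0.0235], 0, 1],
  [[0, 0.085, -0.0238], 0, 1],
  [[0, 0.1, -0.0227], 0, 1],
  [[0, 0.115, -0.02], 0, 1],
  [[0, 0.115, -0.02], 0, 1],
  [[0, 0.115, -0.02], 0, 1],
])

```text
time: 12.4
tcp_pos: [663.6, -308.0, 195.9]
ee_rot: [-3.141, 0.0, 1.536]
wrist_force: [0.3, 0.4, -1.4]
grip_width: 0.222
finger_force: 60.0
```

>>> jog_arm([
  [[0, -0.04, 0], 0, 1],
  [[-0.05, -0.08, 0], 0, 1],
  [[-0.12, -0.1, 0], -0.3, 1],
  [[-0.2, -0.16, 0], -0.6, 1],
  [[-0.23, -0.24, 0], -0.8, 1],
  [[-0.23, -0.26, 0], -1, 1],
  [[-0.23, -0.26, 0], -1, 1],
  [[-0.23, -0.26, 0], -1, 1],
  [[-0.23, -0.26, 0], -1, 1],
  [[-0.23, -0.26, 0], -1, 1],
])

```text
time: 13.4
tcp_pos: [504.3, -439.3, 195.9]
ee_rot: [3.142, -0.0, 2.038]
wrist_force: [-0.0, 0.9, -1.2]
grip_width: 0.222
finger_force: 60.0
```

>>> jog_arm([
  [[0, 0, 0], -0.3, 1],
  [[0, 0, 0], -0.6, 1],
  [[0, 0, 0], -0.9, 1],
  [[0, 0, 0], -1, 1],
  [[0, 0, 0], -1, 1],
  [[0, 0, 0], -1, 1],
  [[0, 0, 0], -1, 1],
  [[0, 0, 0], -1, 1],
  [[0, 0, 0], -1, 1],
  [[0, 0, 0], -1, 1],
])

```text
time: 14.4
tcp_pos: [502.8, -440.4, 196.2]
ee_rot: [-3.142, -0.0, 2.536]
wrist_force: [0.7, -0.2, -0.1]
grip_width: 0.225
finger_force: 60.0
```

>>> jog_arm([
  [[0, 0, 0], -0.3, 1],
  [[0, 0, 0], -0.6, 1],
  [[0, 0, 0], -0.9, 1],
  [[0, 0, 0], -1, 1],
  [[0, 0, 0], -1, 1],
  [[0, 0, 0], -1, 1],
  [[0, 0, 0], -1, 1],
  [[0, 0, 0], -1, 1],
  [[0, 0, 0], -1, 1],
  [[0, 0, 0], -1, 1],
])

```text
time: 15.4
tcp_pos: [502.8, -440.4, 196.2]
ee_rot: [3.142, -0.0, 3.036]
wrist_force: [-0.2, 0.4, -0.7]
grip_width: 0.227
finger_force: 60.0
```

Run:
```python
from h import *
s=robot.state();print(s['tcp_pos'],s['ee_rot'],s['joint_pos'][6])
go((504,-442.7,40,3.226),(504,-442.7,18,3.226))
```

```text
[ 502.78584401 -440.3507305   196.22120359] [ 3.14158346e+00 -1.37001853e-04  3.03562203e+00] 2.420486628536746
-> [504, -442.7, 40, 3.226] rows [-0.0024, -0.0037, 0.2604] turn -0.381 dist 156
-> [504, -442.7, 18, 3.226] rows [-0.0024, -0.0037, 0.297] turn -0.381 dist 178
```

>>> jog_arm([
  [[-0.002, -0.004, 0.08], -0.2, 1],
  [[-0.002, -0.004, 0.16], -0.381, 1],
  [[-0.002, -0.004, 0.22], -0.381, 1],
  [[-0.002, -0.004, 0.25], -0.381, 1],
  [[-0.002, -0.004, 0.27], -0.381, 1],
  [[-0.002, -0.004, 0.28], -0.381, 1],
  [[-0.002, -0.004, 0.29], -0.381, 1],
  [[-0.002, -0.004, 0.295], -0.381, 1],
  [[-0.002, -0.004, 0.297], -0.381, 1],
  [[-0.002, -0.004, 0.297], -0.381, 1],
])

```text
time: 16.4
tcp_pos: [504.0, -443.1, 18.7]
ee_rot: [-3.141, 0.001, -3.057]
wrist_force: [0.2, 0.1, -1.0]
grip_width: 0.222
finger_force: 60.0
```

>>> jog_arm([
  [[0, 0, 0], 0, 0.6],
  [[0, 0, 0], 0, 0.5],
  [[0, 0, 0], 0, 0.4],
  [[0, 0, 0], 0, 0.4],
  [[0, 0, 0], 0, 0.4],
  [[0, 0, -0.05], 0, 0],
  [[0, 0, -0.12], 0, 0],
  [[0, 0, -0.2], 0, 0],
  [[0, 0, -0.28], 0, 0],
  [[0, 0, -0.3], 0, 0],
])

```text
time: 17.4
tcp_pos: [505.0, -445.1, 204.1]
ee_rot: [-3.136, 0.006, -3.057]
wrist_force: [-0.3, -0.4, 0.8]
grip_width: 0.989
finger_force: 0.0
```

Run:
```python
from h import *
s=robot.state();print(s['tcp_pos'],s['ee_rot'],s['joint_pos'][6])
go((*box(0,-60),330,2.8),(*box(0,205),330,2.8))
```

```text
[ 504.98194803 -445.13822536  204.14910193] [-3.13607012  0.0059645  -3.05740576] 2.5880508460183997
-> [np.float64(599.7004287237398), np.float64(-112.06325375140932), 330, 2.8] rows [-0.204, 0.5399, -0.2098] turn 0.852 dist 368
-> [np.float64(608.9735351938889), np.float64(152.77445031731517), 330, 2.8] rows [-0.2565, 0.9784, -0.2098] turn 0.852 dist 620
```

>>> jog_arm([
  [[0, 0.05, -0.08], 0, 0],
  [[-0.06, 0.13, -0.15], 0.1, 0],
  [[-0.25, 0.975, -0.21], 0.238, 0],
  [[-0.25, 0.975, -0.21], 0.238, 0],
  [[-0.25, 0.975, -0.21], 0.238, 0],
  [[-0.25, 0.975, -0.21], 0.238, 0],
  [[-0.25, 0.975, -0.21], 0.238, 0],
  [[-0.25, 0.975, -0.21], 0.238, 0],
  [[-0.25, 0.975, -0.21], 0.238, 0],
  [[-0.25, 0.975, -0.21], 0.238, 0],
])

```text
time: 18.4
tcp_pos: [581.7, 13.5, 309.9]
ee_rot: [3.141, -0.0, 3.107]
wrist_force: [1.1, -0.5, -0.5]
grip_width: 0.994
finger_force: 0.0
```

Run:
```python
from h import *
s=robot.state();print(s['tcp_pos'],s['ee_rot'],s['joint_pos'][6])
go((*box(0,205),200,3.107))
```

```text
[581.68384026  13.53120747 309.85344984] [ 3.14131780e+00 -2.27874686e-04  3.10741404e+00] 1.6002865489206295
-> [np.float64(608.9735351938889), np.float64(152.77445031731517), 200, 3.107] rows [-0.0375, 0.2335, 0.1831] turn 0.001 dist 179
```

>>> jog_arm([
  [[-0.037, 0.233, 0.1], 0, 0],
  [[-0.037, 0.233, 0.1], 0, 0],
  [[-0.037, 0.233, 0.183], 0, 0],
  [[-0.037, 0.233, 0.183], 0, 0.6],
  [[-0.037, 0.233, 0.183], 0, 0.6],
  [[-0.037, 0.233, 0.183], 0, 0.6],
  [[-0.037, 0.233, 0.183], 0, 0.6],
  [[-0.037, 0.233, 0.183], 0, 0.6],
  [[-0.037, 0.233, 0.183], 0, 0.6],
  [[-0.037, 0.233, 0.183], 0, 0.6],
], squeeze=40)

```text
time: 19.4
tcp_pos: [609.3, 149.8, 201.2]
ee_rot: [3.141, 0.001, 3.106]
wrist_force: [0.8, -1.0, -0.0]
grip_width: 0.419
finger_force: 0.0
```

Run:
```python
from h import *
s=robot.state();print(s['tcp_pos'],s['ee_rot'])
go((*box(0,205),125,3.107))
a=grab('top');b=grab('side','side1')
O=((10,130,120),(22,255,255))
c=big(mask(b,*O,(305,130,340,170)));print('handle side',c.min(0),c.max(0),rect(b,c,130))
c=big(mask(a,(0,0,150),(180,60,255),(420,208,442,246)));print('steel',rect(a,c,19.5))
```

```text
[609.29340017 149.75556497 201.15555653] [3.14084135e+00 1.34475791e-03 3.10641923e+00]
-> [np.float64(608.9735351938889), np.float64(152.77445031731517), 125, 3.107] rows [0.0007, 0.005, 0.1269] turn -0.001 dist 76
handle side [313. 154.] [329. 161.] (array([609.3, 138.5,  47.7,  32.5]), 0.04)
steel (array([ 450. , -447.7,   69.1,   24.6]), 0.086)
```

View pics/side1.png

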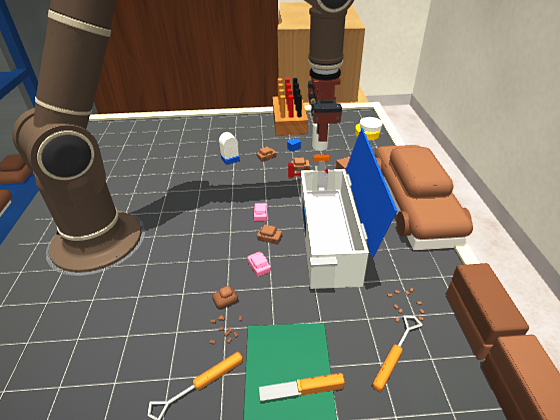

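The cover stands open past vertical, the blade lies back on the mat, and the handle is below the gripper. Next I lower and grip it.

>>> jog_arm([
  [[0.001, 0.003, 0.05], 0, 0.6],
  [[0.001, 0.003, 0.1], 0, 0.6],
  [[0.001, 0.003, 0.127], 0, 0.6],
  [[0.001, 0.003, 0.127], 0, 0.6],
  [[0.001, 0.003, 0.127], 0, 1],
  [[0.001, 0.003, 0.127], 0, 1],
  [[0.001, 0.003, 0.127], 0, 1],
  [[0.001, 0.003, 0.127], 0, 1],
  [[0.001, 0.003, 0.127], 0, 1],
  [[0.001, 0.003, 0.127], 0, 1],
])

```text
time: 20.5
tcp_pos: [609.2, 154.3, 125.4]
ee_rot: [3.139, 0.002, 3.109]
wrist_force: [0.4, 5.3, 0.9]
grip_width: 0.207
finger_force: 40.0
```

>>> jog_arm([
  [[0, 0, 0], 0, 1],
  [[0, 0, -0.01], 0, 1],
  [[0, 0, -0.02], 0, 1],
  [[0, 0, -0.034], 0, 1],
  [[0, 0, -0.048], 0, 1],
  [[0, 0, -0.062], 0, 1],
  [[0, 0, -0.076], 0, 1],
  [[0, 0, -0.09], 0, 1],
  [[0, 0, -0.1], 0, 1],
  [[0, 0, -0.107], 0, 1],
])

```text
time: 21.5
tcp_pos: [609.1, 154.2, 188.5]
ee_rot: [3.139, 0.002, 3.109]
wrist_force: [5.7, 5.3, -7.3]
grip_width: 0.203
finger_force: 40.0
```

>>> jog_arm([
  [[0, 0, -0.003], 0, 1],
  [[0, 0, -0.003], 0, 1],
  [[0, 0, -0.003], 0, 1],
  [[0, 0, 0.003], 0, 1],
  [[0, 0, 0.008], 0, 0.9],
  [[0, 0, 0.01], 0, 0.8],
  [[0, 0, 0.01], 0, 0.6],
  [[0, 0, 0.01], 0, 0.6],
  [[0, 0, 0.01], 0, 0.6],
  [[0, 0, 0.01], 0, 0.6],
])

```text
time: 22.5
tcp_pos: [608.3, 151.7, 182.2]
ee_rot: [-3.141, -0.0, 3.107]
wrist_force: [-0.2, 0.5, -0.7]
grip_width: 0.399
finger_force: 0.0
```

>>> jog_arm([
  [[0, 0, -0.08], 0, 0.6],
  [[0, 0, -0.16], 0, 0.4],
  [[0, 0, -0.2], 0, 0.2],
  [[-0.08, 0, -0.2], 0, 0.2],
  [[0.16, 0, -0.2], 0, 0.2],
  [[0.24, 0, -0.2], 0, 0.2],
  [[0.25, 0, -0.2], 0, 0.2],
  [[0.25, 0, -0.2], 0, 0.2],
  [[0.25, 0, -0.2], 0, 0.2],
  [[0.25, 0, -0.2], 0, 0.2],
])

```text
time: 23.5
tcp_pos: [458.0, 157.5, 302.7]
ee_rot: [3.14, 0.001, 3.108]
wrist_force: [0.5, 0.4, 0.6]
grip_width: 0.798
finger_force: 0.0
```

Run:
```python
from h import *
s=robot.state();print(s['tcp_pos'],s['ee_rot'])
a=grab('top','top2');b=grab('side','side2')
O=((10,130,120),(22,255,255))
c=big(mask(b,*O,(300,120,345,170)));print('handle side',c.min(0),c.max(0))
for l in(60,72): print(l,proj(b,[*box(0,205),118+l]))
cv2.imwrite('pics/c2.png',np.hstack([cv2.resize(b['color'][110:260,240:380],(373,400)),cv2.resize(a['color'][120:250,140:300],(420,341))[:,:].copy() if 0 else cv2.resize(a['color'][110:260,140:300],(427,400))])[:,:,::-1])
```

```text
[457.97048529 157.45747737 302.73510162] [3.14003132e+00 7.34430889e-04 3.10847191e+00]
handle side [314. 135.] [330. 142.]
60 [[320.78887534 139.66421541]]
72 [[320.98838918 135.73065054]]
```

View pics/c2.png

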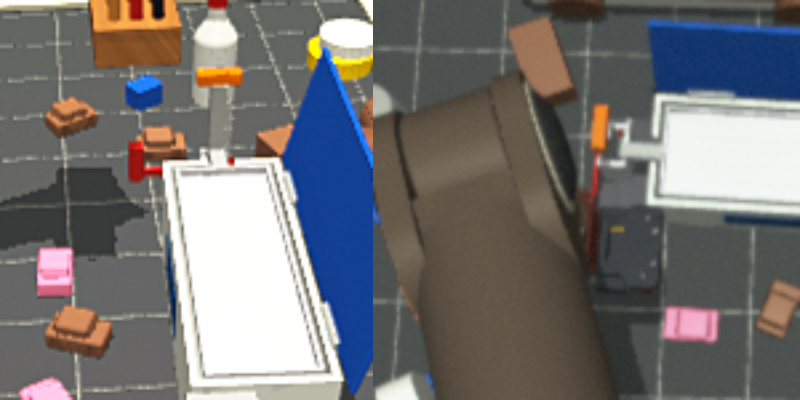

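The handle is at the top tooth (its rows rose 19 px, about 58-60 mm) and the tray is at the rim. The first car is C.

Run:
```python
from h import *
go((452.5,-33.5,120,2.765),(452.5,-33.5,13,2.765))
```

```text
-> [452.5, -33.5, 120, 2.765] rows [0.0005, -0.3181, 0.3042] turn 0.684 dist 264
-> [452.5, -33.5, 13, 2.765] rows [0.0005, -0.3181, 0.4826] turn 0.684 dist 347
```

>>> jog_arm([
  [[0, -0.3181, 0.15], 0.3, 0.32],
  [[0, -0.3181, 0.2], 0.6, 0.32],
  [[0, -0.3181, 0.25], 0.684, 0.32],
  [[0, -0.3181, 0.3], 0.684, 0.32],
  [[0, -0.3181, 0.36], 0.684, 0.32],
  [[0, -0.3181, 0.4], 0.684, 0.32],
  [[0, -0.3181, 0.4], 0.684, 0.32],
  [[0, -0.3181, 0.4], 0.684, 0.32],
  [[0, -0.3181, 0.4], 0.684, 0.32],
  [[0, -0.3181, 0.4], 0.684, 0.32],
], squeeze=15)

```text
time: 24.6
tcp_pos: [453.4, -33.4, 63.3]
ee_rot: [3.141, 0.002, 2.766]
wrist_force: [1.0, 0.4, -0.1]
grip_width: 0.681
finger_force: 0.0
```

Run:
```python
from h import *
go((452.5,-33.5,13,2.765)); b=grab('side')
cb=big(mask(b,*BROWN,(248,215,290,252)));print(rect(b,cb,18),cb.min(0),cb.max(0))
```

```text
-> [452.5, -33.5, 13, 2.765] rows [0.0013, -0.0008, 0.0838] turn 0.001 dist 50
(array([446.2, -13.7, 131.7,  67. ]), -1.321) [248. 215.] [281. 243.]
```

>>> jog_arm([
  [[0, 0, 0.03], 0, 0.32],
  [[0, 0, 0.06], 0, 0.32],
  [[0, 0, 0.0835], 0, 0.32],
  [[0, 0, 0.0835], 0, 0.6],
  [[0, 0, 0.0835], 0, 1],
  [[0, 0, 0.0835], 0, 1],
  [[0, 0, 0.0835], 0, 1],
  [[0, 0, 0.0835], 0, 1],
  [[0, 0, 0.0835], 0, 1],
  [[0, 0, 0.0835], 0, 1],
])

```text
time: 25.65
tcp_pos: [452.7, -33.0, 13.0]
ee_rot: [3.14, 0.001, 2.766]
wrist_force: [-2.0, 1.5, 8.4]
grip_width: 0.41
finger_force: 15.0
```

Run:
```python
from h import *
s=robot.state();p=s['tcp_pos'];print(p,s['ee_rot'],s['grip_width']*88,s['finger_force'])
print(box(0,-90),101+p[2]+2)
q=(p[0],p[1],190,s['ee_rot'][2]);go(q); go((*box(0,-90),190,3.107),(*box(0,-90),115,3.107),frm=q)
```

```text
[452.68441895 -33.01793145  12.95527915] [3.14022683e+00 1.23913723e-03 2.76569398e+00] 36.091565427524294 15.002752840518951
[ 598.65064309 -142.04488063] 115.95527915477214
-> [np.float64(452.684418945749), np.float64(-33.01793145022784), 190, np.float64(2.765693980531059)] rows [0.0, 0.0, -0.2951] turn -0.0 dist 177
-> [np.float64(598.6506430856097), np.float64(-142.04488062711397), 190, 3.107] rows [-0.293, -0.0797, -0.0] turn -0.683 dist 182
-> [np.float64(598.6506430856097), np.float64(-142.04488062711397), 115, 3.107] rows [-0.293, -0.0797, 0.125] turn -0.683 dist 197
```

>>> jog_arm([
  [[0, 0, -0.03], 0, 1],
  [[0, 0, -0.1], 0, 1],
  [[0, 0, -0.18], 0, 1],
  [[0, 0, -0.25], 0, 1],
  [[-0.06, -0.02, -0.295], -0.1, 1],
  [[-0.13, -0.04, -0.295], -0.3, 1],
  [[-0.2, -0.06, -0.295], -0.5, 1],
  [[-0.26, -0.075, -0.295], -0.683, 1],
  [[-0.293, -0.08, -0.295], -0.683, 1],
  [[-0.293, -0.08, -0.295], -0.683, 1],
])

```text
time: 26.65
tcp_pos: [599.0, -144.6, 188.8]
ee_rot: [-3.14, 0.0, 3.105]
wrist_force: [0.0, 0.7, -1.2]
grip_width: 0.409
finger_force: 15.0
```

Run:
```python
from h import *
s=robot.state();p=s['tcp_pos'];print(p,s['ee_rot'],s['grip_width']*88,s['finger_force'])
go((*box(0,-90),115,3.107))
```

```text
[ 598.9998471  -144.58015546  188.8144365 ] [-3.13994479e+00  3.53700662e-04  3.10497955e+00] 35.96118224737973 14.999077767133713
-> [np.float64(598.6506430856097), np.float64(-142.04488062711397), 115, 3.107] rows [0.0007, 0.0042, 0.123] turn -0.004 dist 74
```

>>> jog_arm([
  [[0, 0.001, 0.05], 0, 1],
  [[0, 0.001, 0.09], 0, 1],
  [[0, 0.001, 0.11], 0, 1],
  [[0, 0.001, 0.118], 0, 1],
  [[0, 0.001, 0.124], 0, 1],
  [[0, 0.001, 0.1255], 0, 1],
  [[0, 0.001, 0.1255], 0, 1],
  [[0, 0.001, 0.1255], 0, 1],
  [[0, 0.001, 0.1255], 0, 0.5],
  [[0, 0.001, 0.1255], 0, 0.4],
])

```text
time: 27.65
tcp_pos: [598.1, -142.2, 114.2]
ee_rot: [3.142, 0.001, 3.107]
wrist_force: [-0.6, -0.5, -0.2]
grip_width: 0.551
finger_force: 0.0
```

>>> jog_arm([
  [[0, 0, 0], 0, 0.4],
  [[0, 0, -0.05], 0, 0.4],
  [[0, 0, -0.1], 0, 0.4],
  [[0, 0, -0.18], 0, 0.3],
  [[0, 0, -0.26], 0, 0.3],
  [[0, 0, -0.34], 0, 0.3],
  [[0.2, 0.1, -0.34], 0, 0.3],
  [[0.3, 0.3, -0.34], 0, 0.3],
  [[0.3, 0.5, -0.34], 0, 0.3],
  [[0.3, 0.5, -0.34], 0, 0.3],
])

```text
time: 28.65
tcp_pos: [485.3, 15.1, 318.2]
ee_rot: [3.141, 0.001, 3.105]
wrist_force: [0.7, 1.6, -0.0]
grip_width: 0.706
finger_force: 0.0
```

Run:
```python
from h import *
s=robot.state();p=s['tcp_pos'];print(p,s['ee_rot'],s['grip_width']*88)
a=grab('top','top3');b=grab('side','side3')
for n,f,r,z in(('A',a,(172,172,198,198),18),('B',a,(145,205,170,232),18),('C top',a,(235,140,370,210),117),('A s',b,(285,150,312,168),18),('B s',b,(252,143,280,163),18),('C s',b,(298,165,375,280),117)):
    try: print(n,rect(f,big(mask(f,*BROWN,r)),z))
    except ValueError: print(n,'none')
print(box(0,-90))
cv2.imwrite('pics/c3.png',np.hstack([cv2.resize(b['color'][110:270,230:380],(375,400)),cv2.resize(a['color'][110:260,140:300],(425,400))])[:,:,::-1])
```

```text
[485.29482225  15.05375036 318.20383861] [3.14057343e+00 1.15159396e-03 3.10546106e+00] 62.093358646554265
A (array([566.6, 293.2,  58.8,  39.5]), 0.028)
B (array([458.7, 370.9,  61.9,  38.2]), 0.501)
C top (array([581.5,  34.5, 233. , 150.4]), 0.45)
A s (array([569.4, 298.3,  60.8,  58.9]), 1.477)
B s (array([458.1, 365.8,  77.7,  71.8]), -1.09)
C s (array([ 597.8, -143.9,   61.8,   59.2]), 1.539)
[ 598.65064309 -142.04488063]
```

View pics/c3.png

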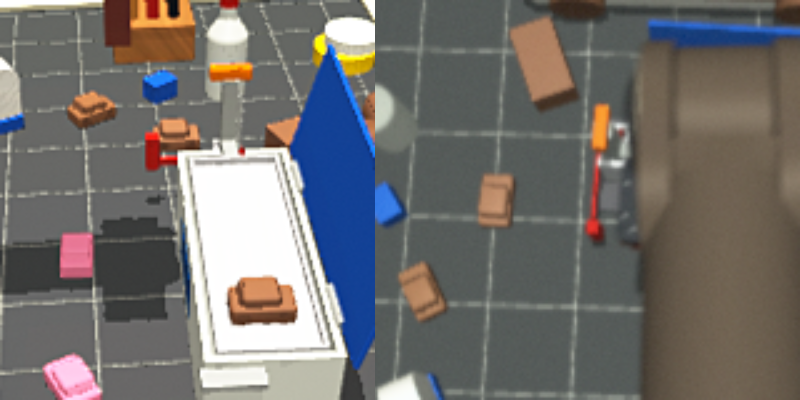

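Car C sits on its wheels on the tray; A and B haven't moved. Next is car A.

Run:
```python
from h import *
go((567.5,291.5,300,3.17),(567.5,291.5,80,3.17))
```

```text
-> [567.5, 291.5, 300, 3.17] rows [-0.1268, 0.4547, 0.0297] turn -0.108 dist 284
-> [567.5, 291.5, 80, 3.17] rows [-0.1268, 0.4547, 0.3963] turn -0.108 dist 370
```

>>> jog_arm([
  [[-0.127, 0.455, 0.03], -0.1, 0.32],
  [[-0.127, 0.455, 0.03], -0.1, 0.32],
  [[-0.127, 0.455, 0.03], -0.1, 0.32],
  [[-0.127, 0.455, 0.03], -0.1, 0.32],
  [[-0.127, 0.455, 0.03], -0.1, 0.32],
  [[-0.127, 0.455, 0.12], -0.1, 0.32],
  [[-0.127, 0.455, 0.2], -0.1, 0.32],
  [[-0.127, 0.455, 0.28], -0.1, 0.32],
  [[-0.127, 0.455, 0.36], -0.1, 0.32],
  [[-0.127, 0.455, 0.4], -0.1, 0.32],
])

```text
time: 29.75
tcp_pos: [570.9, 283.0, 73.9]
ee_rot: [-3.139, -0.003, -3.127]
wrist_force: [-0.7, 0.4, -0.8]
grip_width: 0.681
finger_force: 0.0
```

Run:
```python
from h import *
s=robot.state();print(s['tcp_pos'],s['ee_rot'])
go((567.5,291.5,13,3.17))
b=grab('side');print(rect(b,big(mask(b,*BROWN,(285,150,312,168))),18))
```

```text
[570.89456911 283.04401951  73.87924143] [-3.13906231e+00 -3.11329674e-03 -3.12656310e+00]
-> [567.5, 291.5, 13, 3.17] rows [0.0054, 0.0142, 0.1015] turn -0.027 dist 62
(array([571.5, 320.9, 106.2,  58.9]), 1.477)
```

>>> jog_arm([
  [[0.005, 0.01, 0], -0.03, 0.32],
  [[0.005, 0.01, 0], -0.03, 0.32],
  [[0.005, 0.01, 0.03], -0.03, 0.32],
  [[0.005, 0.01, 0.03], -0.03, 0.32],
  [[0.005, 0.01, 0.03], -0.03, 0.32],
  [[0.005, 0.01, 0.03], -0.03, 0.32],
  [[0.005, 0.01, 0.03], -0.03, 0.32],
  [[0.005, 0.01, 0.03], -0.03, 0.32],
  [[0.005, 0.01, 0.03], -0.03, 0.32],
  [[0.005, 0.01, 0.03], -0.03, 0.32],
])

```text
time: 30.8
tcp_pos: [569.1, 290.2, 59.9]
ee_rot: [3.142, 0.0, -3.111]
wrist_force: [0.2, -0.2, 0.0]
grip_width: 0.68
finger_force: 0.0
```

Run:
```python
from h import *
s=robot.state();print(s['tcp_pos'],s['ee_rot'])
go((567.5,291.5,13,3.17))
```

```text
[569.07047888 290.24854864  59.86125674] [ 3.14155110e+00  2.41822271e-05 -3.11135802e+00]
-> [567.5, 291.5, 13, 3.17] rows [0.0026, 0.0022, 0.0781] turn 0.004 dist 47
```

>>> jog_arm([
  [[0.002, 0.002, 0.03], 0, 0.32],
  [[0.002, 0.002, 0.06], 0, 0.32],
  [[0.002, 0.002, 0.077], 0, 0.32],
  [[0.002, 0.002, 0.077], 0, 0.6],
  [[0.002, 0.002, 0.077], 0, 1],
  [[0.002, 0.002, 0.077], 0, 1],
  [[0.002, 0.002, 0.077], 0, 1],
  [[0.002, 0.002, 0.077], 0, 1],
  [[0.002, 0.002, 0.077], 0, 1],
  [[0.002, 0.002, 0.077], 0, 1],
])

```text
time: 31.8
tcp_pos: [568.0, 291.5, 14.0]
ee_rot: [3.141, 0.0, -3.111]
wrist_force: [-0.2, 0.1, 4.1]
grip_width: 0.408
finger_force: 14.9
```

Run:
```python
from h import *
s=robot.state();p=s['tcp_pos'];print(p,s['ee_rot'],s['grip_width']*88,s['finger_force'])
q=(p[0],p[1],275,s['ee_rot'][2]);go(q); go((*box(0,-5),275,3.107),(*box(0,-5),115,3.107),frm=q)
```

```text
[568.02893126 291.53122926  13.9926381 ] [ 3.14121869e+00  4.90439480e-04 -3.11138133e+00] 35.9396428794253 14.901773929595947
-> [np.float64(568.028931257124), np.float64(291.53122925985656), 275, np.float64(-3.1113813316880603)] rows [-0.0, 0.0, -0.435] turn -0.0 dist 261
-> [np.float64(601.6250357269782), np.float64(-57.09693781261744), 275, 3.107] rows [-0.0384, -0.5825, -0.0] turn 0.13 dist 350
-> [np.float64(601.6250357269782), np.float64(-57.09693781261744), 115, 3.107] rows [-0.0384, -0.5825, 0.2667] turn 0.13 dist 385
```

>>> jog_arm([
  [[0, 0, -0.03], 0, 1],
  [[0, 0, -0.1], 0, 1],
  [[0, 0, -0.18], 0, 1],
  [[0, 0, -0.26], 0, 1],
  [[0, 0, -0.34], 0, 1],
  [[0, 0, -0.42], 0, 1],
  [[0, -0.01, -0.435], 0, 1],
  [[-0.01, -0.07, -0.435], 0.05, 1],
  [[-0.02, -0.15, -0.435], 0.13, 1],
  [[-0.025, -0.23, -0.435], 0.13, 1],
])

```text
time: 32.8
tcp_pos: [586.7, 152.7, 273.6]
ee_rot: [-3.141, -0.001, 3.107]
wrist_force: [0.3, -0.9, -1.2]
grip_width: 0.406
finger_force: 14.9
```

Run:
```python
from h import *
go((*box(0,-5),275,3.107),(*box(0,-5),140,3.107))
```

```text
-> [np.float64(601.6250357269782), np.float64(-57.09693781261744), 275, 3.107] rows [-0.037, -0.3485, -0.0023] turn -0.0 dist 210
-> [np.float64(601.6250357269782), np.float64(-57.09693781261744), 140, 3.107] rows [-0.037, -0.3485, 0.2227] turn -0.0 dist 249
```

>>> jog_arm([
  [[-0.01, -0.07, 0], 0, 1],
  [[-0.02, -0.15, 0], 0, 1],
  [[-0.035, -0.22, 0], 0, 1],
  [[-0.035, -0.29, 0.02], 0, 1],
  [[-0.035, -0.3485, 0.08], 0, 1],
  [[-0.035, -0.3485, 0.14], 0, 1],
  [[-0.035, -0.3485, 0.19], 0, 1],
  [[-0.035, -0.3485, 0.21], 0, 1],
  [[-0.035, -0.3485, 0.21], 0, 1],
  [[-0.035, -0.3485, 0.21], 0, 1],
])

```text
time: 33.8
tcp_pos: [601.2, -55.8, 149.4]
ee_rot: [-3.141, 0.001, 3.107]
wrist_force: [0.3, -0.8, -0.5]
grip_width: 0.411
finger_force: 14.9
```

Run:
```python
from h import *
go((*box(0,-5),115.5,3.107))
```

```text
-> [np.float64(601.6250357269782), np.float64(-57.09693781261744), 115.5, 3.107] rows [-0.0007, -0.0021, 0.0564] turn 0.0 dist 34
```

>>> jog_arm([
  [[0, -0.001, 0.02], 0, 1],
  [[0, -0.001, 0.035], 0, 1],
  [[0, -0.001, 0.045], 0, 1],
  [[0, -0.001, 0.052], 0, 1],
  [[0, -0.001, 0.0564], 0, 1],
  [[0, -0.001, 0.0564], 0, 1],
  [[0, -0.001, 0.0564], 0, 1],
  [[0, -0.001, 0.0564], 0, 0.5],
  [[0, -0.001, 0.0564], 0, 0.4],
  [[0, -0.001, 0.0564], 0, 0.4],
])

```text
time: 34.8
tcp_pos: [600.8, -56.4, 114.8]
ee_rot: [3.142, 0.0, 3.107]
wrist_force: [-0.1, 0.8, 0.3]
grip_width: 0.592
finger_force: 0.0
```

>>> jog_arm([
  [[0, 0, 0], 0, 0.4],
  [[0, 0, -0.05], 0, 0.4],
  [[0, 0, -0.1], 0, 0.4],
  [[0, 0, -0.18], 0, 0.3],
  [[0, 0, -0.26], 0, 0.3],
  [[0, 0, -0.3], 0, 0.3],
  [[0.06, 0.04, -0.3], 0, 0.3],
  [[0.12, 0.1, -0.3], 0, 0.3],
  [[0.15, 0.17, -0.3], 0, 0.3],
  [[0.17, 0.24, -0.3], 0, 0.3],
])

```text
time: 35.8
tcp_pos: [502.2, 92.1, 295.3]
ee_rot: [3.14, 0.001, 3.106]
wrist_force: [-0.6, 0.6, 0.1]
grip_width: 0.699
finger_force: 0.0
```

Run:
```python
from h import *
s=robot.state();p=s['tcp_pos'];print(p,s['ee_rot'],s['joint_pos'])
a=grab('top');b=grab('side','side4')
for n,f,r,z in(('B',a,(140,200,175,237),18),('B s',b,(248,140,282,168),18)):
    try: print(n,rect(f,big(mask(f,*BROWN,r)),z))
    except ValueError: print(n,'none')
for c in cv2.findContours(mask(b,*BROWN,(298,165,375,280)),cv2.RETR_EXTERNAL,cv2.CHAIN_APPROX_NONE)[0]:
    if cv2.contourArea(c)>60: print('tray',rect(b,c[:,0].astype(float),117))
print(box(0,-90),box(0,-5))
go((460,369,300,3.643),(460,369,65,3.643))
```

```text
[502.19522124  92.09919096 295.29199464] [3.14017451e+00 5.54217566e-04 3.10591858e+00] [-0.73767846  0.16492101  0.53527661  1.81169771 -0.09172812  1.18828503
  1.36099272]
B (array([500.5, 349.3,  57.2,  38.6]), 0.523)
B s (array([492. , 346.8,  95.8,  36.9]), 1.504)
tray (array([ 597.8, -144.9,   59.8,   59.2]), 1.536)
tray (array([601.7, -60.1,  61.6,  58.5]), 1.48)
[ 598.65064309 -142.04488063] [601.62503573 -57.09693781]
-> [460, 369, 300, 3.643] rows [0.0817, 0.4504, -0.0088] turn -1.055 dist 275
-> [460, 369, 65, 3.643] rows [0.0817, 0.4504, 0.3829] turn -1.055 dist 358
```

B's readings changed, so it was probably knocked aside. I look again.

Run:
```python
from h import *
a=grab('top');b=grab('side')
for n,f,r,z in(('B',a,(140,170,200,245),18),('B s',b,(240,140,312,175),18)):
    c=big(mask(f,*BROWN,r)); print(n,c.min(0),c.max(0),rect(f,c,18))
cv2.imwrite('pics/c5.png',np.hstack([cv2.resize(b['color'][120:280,230:380],(375,400)),cv2.resize(a['color'][110:260,100:260],(425,400))])[:,:,::-1])
```

```text
B [156. 194.] [174. 215.] (array([502.4, 351.2,  62.8,  37.7]), 0.593)
B s [270. 148.] [289. 163.] (array([501.8, 345.3,  74.9,  74.2]), -1.014)
```

View pics/c5.png

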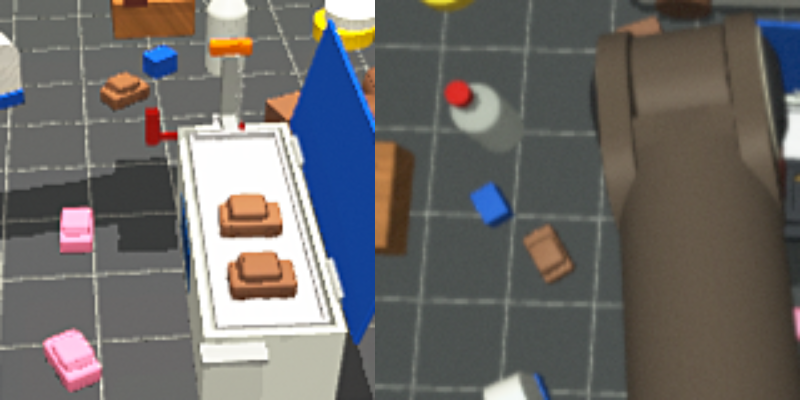

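Car B was knocked to (503,350) at yaw 0.59 and still stands on its wheels. I use this new pose.

Run:
```python
from h import *
go((503.4,349.7,280,3.73),(503.4,349.7,65,3.73))
```

```text
-> [503.4, 349.7, 280, 3.73] rows [0.0141, 0.4295, 0.0248] turn -1.241 dist 258
-> [503.4, 349.7, 65, 3.73] rows [0.0141, 0.4295, 0.3831] turn -1.241 dist 345
```

>>> jog_arm([
  [[0.0, 0.07, 0.02], -0.2, 0.32],
  [[0.005, 0.15, 0.025], -0.4, 0.32],
  [[0.01, 0.23, 0.025], -0.6, 0.32],
  [[0.014, 0.31, 0.025], -0.8, 0.32],
  [[0.014, 0.39, 0.025], -1, 0.32],
  [[0.014, 0.43, 0.05], -1, 0.32],
  [[0.014, 0.43, 0.1], -1, 0.32],
  [[0.014, 0.43, 0.15], -1, 0.32],
  [[0.014, 0.43, 0.2], -1, 0.32],
  [[0.014, 0.43, 0.22], -1, 0.32],
])

```text
time: 37.0
tcp_pos: [504.5, 346.6, 159.8]
ee_rot: [-3.139, -0.004, -2.679]
wrist_force: [-0.5, 0.5, 0.2]
grip_width: 0.679
finger_force: 0.0
```

Run:
```python
from h import *
go((503.4,349.7,60,3.73))
```

```text
-> [503.4, 349.7, 60, 3.73] rows [-0.0007, 0.0055, 0.1663] turn -0.251 dist 100
```

>>> jog_arm([
  [[0, 0.003, 0.05], -0.12, 0.32],
  [[0, 0.003, 0.1], -0.25, 0.32],
  [[0, 0.003, 0.14], -0.25, 0.32],
  [[0, 0.003, 0.16], -0.25, 0.32],
  [[0, 0.003, 0.16], -0.25, 0.32],
  [[0, 0.003, 0.16], -0.25, 0.32],
  [[0, 0.003, 0.16], -0.25, 0.32],
  [[0, 0.003, 0.16], -0.25, 0.32],
  [[0, 0.003, 0.16], -0.25, 0.32],
  [[0, 0.003, 0.16], -0.25, 0.32],
])

```text
time: 38.0
tcp_pos: [503.7, 351.0, 67.2]
ee_rot: [3.141, 0.001, -2.551]
wrist_force: [0.7, 0.6, -0.3]
grip_width: 0.681
finger_force: 0.0
```

Run:
```python
from h import *
go((503.4,349.7,13.5,3.73))
```

```text
-> [503.4, 349.7, 13.5, 3.73] rows [0.0016, -0.0016, 0.0896] turn 0.004 dist 54
```

>>> jog_arm([
  [[0.001, -0.0015, 0.03], 0, 0.32],
  [[0.001, -0.0015, 0.06], 0, 0.32],
  [[0.001, -0.0015, 0.0896], 0, 0.32],
  [[0.001, -0.0015, 0.0896], 0, 0.6],
  [[0.001, -0.0015, 0.0896], 0, 1],
  [[0.001, -0.0015, 0.0896], 0, 1],
  [[0.001, -0.0015, 0.0896], 0, 1],
  [[0.001, -0.0015, 0.0896], 0, 1],
  [[0.001, -0.0015, 0.0896], 0, 1],
  [[0.001, -0.0015, 0.0896], 0, 1],
])

```text
time: 39.0
tcp_pos: [503.5, 349.8, 13.2]
ee_rot: [3.141, 0.0, -2.551]
wrist_force: [-0.8, 0.7, 2.0]
grip_width: 0.406
finger_force: 15.0
```

>>> jog_arm([
  [[0, 0, -0.03], 0, 1],
  [[0, 0, -0.1], 0, 1],
  [[0, 0, -0.18], 0, 1],
  [[0, 0, -0.26], 0, 1],
  [[0, 0, -0.34], 0, 1],
  [[0, 0, -0.42], 0.1, 1],
  [[0, 0, -0.435], 0.4, 1],
  [[0, 0, -0.435], 0.7, 1],
  [[0, 0, -0.435], 1, 1],
  [[0, 0, -0.435], 1, 1],
])

```text
time: 40.0
tcp_pos: [503.3, 349.7, 273.8]
ee_rot: [-3.141, -0.0, -3.054]
wrist_force: [-0.2, 0.3, -0.8]
grip_width: 0.41
finger_force: 15.0
```

Run:
```python
from h import *
s=robot.state();print(s['tcp_pos'],s['ee_rot'],s['grip_width']*88)
go((*box(0,80),275,3.107),(*box(0,80),150,3.107))
```

```text
[503.29020298 349.67052274 273.83099186] [-3.14135151e+00 -1.80280915e-04 -3.05358290e+00] 36.11213771984205
-> [np.float64(604.5994283683468), np.float64(27.85100500187908), 275, 3.107] rows [-0.1211, -0.5491, -0.0019] turn 0.245 dist 337
-> [np.float64(604.5994283683468), np.float64(27.85100500187908), 150, 3.107] rows [-0.1211, -0.5491, 0.2064] turn 0.245 dist 359
```

>>> jog_arm([
  [[-0.015, -0.06, 0], 0.1, 1],
  [[-0.03, -0.14, 0], 0.245, 1],
  [[-0.05, -0.22, 0], 0.245, 1],
  [[-0.07, -0.3, 0], 0.245, 1],
  [[-0.09, -0.38, 0], 0.245, 1],
  [[-0.11, -0.46, 0], 0.245, 1],
  [[-0.121, -0.53, 0], 0.245, 1],
  [[-0.121, -0.562, 0.03], 0.245, 1],
  [[-0.121, -0.562, 0.08], 0.245, 1],
  [[-0.121, -0.562, 0.12], 0.245, 1],
])

```text
time: 41.0
tcp_pos: [605.9, 19.1, 200.6]
ee_rot: [-3.141, -0.0, 3.112]
wrist_force: [0.5, 0.4, -0.9]
grip_width: 0.408
finger_force: 15.0
```

Run:
```python
from h import *
go((*box(0,72),140,3.107))
```

```text
-> [np.float64(604.3194855315122), np.float64(19.855904501691178), 140, 3.107] rows [0.0027, 0.0012, 0.101] turn 0.01 dist 61
```

>>> jog_arm([
  [[0.0015, 0.0, 0.03], 0.01, 1],
  [[0.0015, 0.0, 0.07], 0.01, 1],
  [[0.0015, 0.0, 0.095], 0.01, 1],
  [[0.0015, 0.0, 0.1], 0.01, 1],
  [[0.0015, 0.0, 0.1], 0.01, 1],
  [[0.0015, 0.0, 0.1], 0.01, 1],
  [[0.0015, 0.0, 0.1], 0.01, 1],
  [[0.0015, 0.0, 0.1], 0.01, 1],
  [[0.0015, 0.0, 0.1], 0.01, 1],
  [[0.0015, 0.0, 0.1], 0.01, 1],
])

```text
time: 42.0
tcp_pos: [605.4, 20.5, 142.3]
ee_rot: [3.141, 0.0, 3.104]
wrist_force: [0.5, 0.3, -1.4]
grip_width: 0.407
finger_force: 15.0
```

Run:
```python
from h import *
go((*box(0,72),114.8,3.107))
```

```text
-> [np.float64(604.3194855315122), np.float64(19.855904501691178), 114.8, 3.107] rows [0.0018, -0.0012, 0.0458] turn -0.005 dist 27
```

>>> jog_arm([
  [[0.0015, -0.001, 0.015], 0, 1],
  [[0.0015, -0.001, 0.028], 0, 1],
  [[0.0015, -0.001, 0.036], 0, 1],
  [[0.0015, -0.001, 0.042], 0, 1],
  [[0.0015, -0.001, 0.0458], 0, 1],
  [[0.0015, -0.001, 0.0458], 0, 1],
  [[0.0015, -0.001, 0.0458], 0, 1],
  [[0.0015, -0.001, 0.0458], 0, 0.5],
  [[0.0015, -0.001, 0.0458], 0, 0.4],
  [[0.0015, -0.001, 0.0458], 0, 0.4],
])

```text
time: 43.0
tcp_pos: [604.6, 19.9, 114.7]
ee_rot: [3.141, 0.0, 3.104]
wrist_force: [-0.4, -0.5, -0.7]
grip_width: 0.592
finger_force: 0.0
```

>>> jog_arm([
  [[0, 0, 0], 0, 0.4],
  [[0, 0, -0.05], 0, 0.4],
  [[0, 0, -0.1], 0, 0.4],
  [[0, 0, -0.18], 0, 0.4],
  [[0, 0, -0.26], 0, 0.4],
  [[0, 0, -0.3], 0, 0.4],
  [[0.06, -0.03, -0.3], 0, 0.4],
  [[0.13, -0.06, -0.3], 0, 0.4],
  [[0.2, -0.08, -0.3], 0, 0.4],
  [[0.27, -0.1, -0.3], 0, 0.4],
])

```text
time: 44.0
tcp_pos: [438.6, -34.7, 294.3]
ee_rot: [3.142, 0.0, 3.104]
wrist_force: [-0.8, -0.4, 0.5]
grip_width: 0.603
finger_force: 0.0
```

Run:
```python
from h import *
s=robot.state();p=s['tcp_pos'];print(p,s['ee_rot'],s['joint_pos'])
a=grab('top');b=grab('side')
for c in cv2.findContours(mask(b,*BROWN,(302,165,375,280)),cv2.RETR_EXTERNAL,cv2.CHAIN_APPROX_NONE)[0]:
    if cv2.contourArea(c)>60: print('tray',rect(b,c[:,0].astype(float),117))
print(box(0,72))
R=((0,170,90),(3,255,255))
ca=big(mask(a,*R,(212,160,238,210)));cb=big(mask(b,*R,(280,155,312,190)))
print('red',ca.min(0),ca.max(0),cb.min(0),cb.max(0))
cv2.imwrite('pics/c6.png',np.hstack([cv2.resize(b['color'][150:200,275:335],(480,400),interpolation=cv2.INTER_CUBIC),cv2.resize(a['color'][150:210,210:255],(300,400),interpolation=cv2.INTER_CUBIC)])[:,:,::-1])
```

```text
[438.59733924 -34.66735033 294.26095114] [3.14154666e+00 6.60681625e-05 3.10399265e+00] [-0.59660259  0.01071492  0.58119244  1.95971324 -0.00642727  1.17286265
  1.52025013]
tray (array([ 598.1, -145.8,   59.8,   59.4]), 1.484)
tray (array([601.7, -60.1,  61.6,  58.5]), 1.48)
tray (array([608.2,  17.6,  69.7,  58.5]), 1.48)
[604.31948553  19.8559045 ]
red [220. 173.] [224. 198.] [288. 163.] [300. 177.]
```

View pics/c6.png

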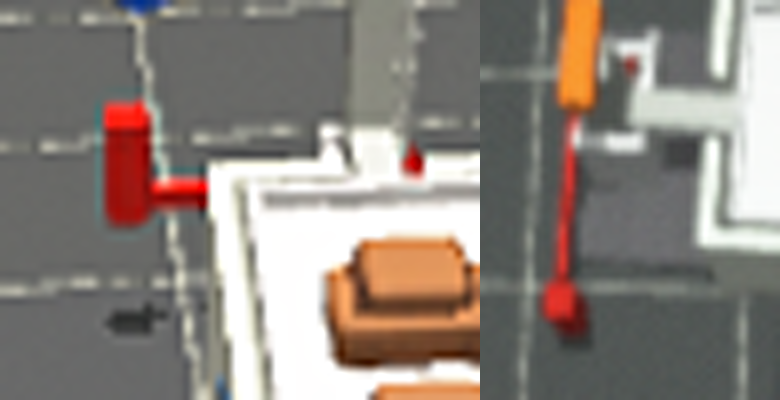

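Run:
```python
from h import *
a=grab('top');b=grab('side')
T=tri(a,(222.2,195.3),b,(291,164.2));print('tab top',T)
def inbox(w): c,s=np.cos(BY),np.sin(BY); d=w[:2]-BC; return [c*d[0]+s*d[1],-s*d[0]+c*d[1]]
print(inbox(T))
for z in(T[2],90,100,110): 
    print(z,onz(a,222.2,195.3,z),onz(b,291,164.2,z))
# handle for bias check
print(tri(a,(227.4,163),b,(321,138)))
H=T.copy();
for p in ([T[0],T[1],T[2]],[T[0],T[1]-7,T[2]-30]): print(proj(b,p))
```

```text
tab top [526.00512904 168.85582367  93.23059766]
[np.float64(-83.48032635133045), np.float64(218.16822314487962)]
93.23059766318215 [523.19093028 168.7043445   93.23059766] [528.79914034 169.70093469  93.23059766]
90 [523.75719097 169.17962421  90.        ] [529.23227799 174.75025882  90.        ]
100 [522.00438622 167.70844221 100.        ] [527.89154263 159.12056841 100.        ]
110 [520.25158146 166.2372602  110.        ] [526.55080726 143.490878   110.        ]
[601.46794798 145.6408218  185.52734445]
[[290.05914112 164.40719381]]
[[290.30167499 174.42643103]]
```

Run:
```python
from h import *
print(box(-83,218)); go((*box(-83,218),250,3.107),(*box(-83,218),150,3.107))
```

```text
[526.47927461 168.67089556]
-> [np.float64(526.4792746142957), np.float64(168.6708955622804), 250, 3.107] rows [-0.1312, 0.3428, 0.0754] turn -0.006 dist 225
-> [np.float64(526.4792746142957), np.float64(168.6708955622804), 150, 3.107] rows [-0.1312, 0.3428, 0.2421] turn -0.006 dist 264
```

>>> jog_arm([
  [[-0.02, 0.07, 0], 0, 0.55],
  [[-0.05, 0.15, 0], 0, 0.55],
  [[-0.08, 0.23, 0], 0, 0.55],
  [[-0.11, 0.3, 0.03], 0, 0.55],
  [[-0.131, 0.343, 0.07], 0, 0.55],
  [[-0.131, 0.343, 0.14], 0, 0.55],
  [[-0.131, 0.343, 0.2], 0, 0.55],
  [[-0.131, 0.343, 0.24], 0, 0.55],
  [[-0.131, 0.343, 0.24], 0, 0.55],
  [[-0.131, 0.343, 0.24], 0, 0.55],
], squeeze=25)

```text
time: 45.2
tcp_pos: [527.3, 169.0, 150.3]
ee_rot: [-3.141, -0.0, 3.104]
wrist_force: [-0.7, 0.0, 1.0]
grip_width: 0.451
finger_force: 0.0
```

Run:
```python
from h import *
print(robot.state()['tcp_pos']); go((*box(-83,218),84,3.107))
```

```text
[527.26506907 169.03825089 150.27852082]
-> [np.float64(526.4792746142957), np.float64(168.6708955622804), 84, 3.107] rows [0.0013, -0.0007, 0.1105] turn -0.005 dist 66
```

>>> jog_arm([
  [[0.001, 0, 0.04], 0, 0.55],
  [[0.001, 0, 0.08], 0, 0.55],
  [[0.001, 0, 0.105], 0, 0.55],
  [[0.001, 0, 0.11], 0, 0.55],
  [[0.001, 0, 0.11], 0, 1],
  [[0.001, 0, 0.11], 0, 1],
  [[0.001, 0, 0.11], 0, 1],
  [[0.001, 0, 0.11], 0, 1],
  [[0.001, 0, 0.11], 0, 1],
  [[0.001, 0, 0.11], 0, 1],
])

```text
time: 46.2
tcp_pos: [526.8, 171.1, 85.7]
ee_rot: [3.138, 0.002, 3.106]
wrist_force: [0.4, 5.0, 0.4]
grip_width: 0.161
finger_force: 25.0
```

Run:
```python
from h import *
s=robot.state();print(s['tcp_pos'],s['grip_width']*88,s['wrist_force'])
```

```text
[526.77940109 171.08400485  85.70946211] 14.128417285421115 [0.36689864 5.0406542  0.44909843]
```

>>> jog_arm([
  [[0, 0.002, 0], 0, 1],
  [[-0.003, 0.003, -0.0097], 0, 1],
  [[-0.006, 0.003, -0.019], 0, 1],
  [[-0.0097, 0.003, -0.0285], 0, 1],
  [[-0.0138, 0.003, -0.038], 0, 1],
  [[-0.0183, 0.003, -0.0467], 0, 1],
  [[-0.0225, 0.003, -0.0537], 0, 1],
  [[-0.0225, 0.003, -0.0537], 0, 1],
  [[-0.0225, 0.003, -0.0537], 0, 1],
  [[-0.0225, 0.003, -0.0537], 0, 1],
])

```text
time: 47.2
tcp_pos: [539.3, 170.7, 117.2]
ee_rot: [3.141, -0.0, 3.105]
wrist_force: [-1.1, 5.6, -0.6]
grip_width: 0.158
finger_force: 25.0
```

>>> jog_arm([
  [[0, 0, 0], 0, 1],
  [[0, 0, 0], 0, 1],
  [[0, 0, 0], 0, 1],
  [[0, 0, 0], 0, 1],
  [[0, 0, 0], 0, 1],
  [[0, 0, 0], 0, 1],
  [[0, 0, 0], 0, 1],
  [[0, 0, 0], 0, 1],
  [[0, 0, 0], 0, 1],
  [[0, 0, 0], 0, 1],
])

```text
time: 48.2
tcp_pos: [539.3, 170.6, 117.2]
ee_rot: [3.141, -0.0, 3.105]
wrist_force: [0.1, 4.9, 0.0]
grip_width: 0.161
finger_force: 25.0
```

Run:
```python
from h import *
b=grab('side','side7'); O=((10,130,120),(22,255,255))
c=big(mask(b,*O,(300,120,345,180)));print('handle side',c.min(0),c.max(0))
for l in(0,12,72): print(l,proj(b,[*box(0,205),118+l]))
```

```text
handle side [313. 158.] [328. 164.]
0 [[319.83173269 158.53601908]]
12 [[320.01795447 154.8641866 ]]
72 [[320.98838918 135.73065054]]
```

The lift is down: handle row 158 against 158.5 expected. After a short extra hold I lower the pawl and release it.

>>> jog_arm([
  [[0, 0, 0], 0, 1],
  [[0, 0, 0], 0, 1],
  [[0.0042, 0, 0.007], 0, 1],
  [[0.0087, 0, 0.0157], 0, 1],
  [[0.0128, 0, 0.0252], 0, 1],
  [[0.0165, 0, 0.0347], 0, 1],
  [[0.0195, 0, 0.044], 0, 1],
  [[0.0225, 0, 0.0537], 0, 1],
  [[0.0225, 0, 0.0537], 0, 0.8],
  [[0.0225, 0, 0.0537], 0, 0.55],
])

```text
time: 49.25
tcp_pos: [525.9, 169.3, 84.5]
ee_rot: [-3.14, -0.0, 3.103]
wrist_force: [0.1, -0.4, -0.2]
grip_width: 0.257
finger_force: 0.0
```

>>> jog_arm([
  [[0, 0, 0], 0, 0.55],
  [[0, 0, 0], 0, 0.55],
  [[0, 0, 0], 0, 0.55],
  [[0, 0, -0.07], 0, 0.55],
  [[0, 0, -0.15], 0, 0.7],
  [[0, 0, -0.23], 0, 1],
  [[0, 0, -0.31], 0, 1],
  [[0, 0, -0.39], 0, 1],
  [[0, 0, -0.45], 0, 1],
  [[0, 0, -0.45], 0, 1],
])

```text
time: 50.25
tcp_pos: [527.9, 170.7, 359.8]
ee_rot: [3.137, 0.007, 3.104]
wrist_force: [0.6, 0.8, -1.1]
grip_width: 0.009
finger_force: 0.0
```

Run:
```python
from h import *
s=robot.state();print(s['tcp_pos'],s['joint_pos'])
b=grab('side');a=grab('top')
cv2.imwrite('pics/c8.png',np.hstack([cv2.resize(b['color'][120:280,250:400],(375,400)),cv2.resize(a['color'][110:260,220:380],(425,400))])[:,:,::-1])
# cover lower/top edge: blue mask extents side
c=big(mask(b,(100,120,40),(125,255,255),(330,120,410,260)));print(c[c[:,1].argmin()],c[c[:,1].argmax()])
for th in(1.4,1.6,1.8): print(th,[proj(b,[*box(62-130*np.cos(th),y),110.5+130*np.sin(th)])[0].round(1).tolist() for y in(-176,160)])
go((*box(150,100),350,3.107))
```

```text
[527.90283003 170.65180929 359.84045349] [-0.78641175  0.20587059  0.47295846  1.61117854 -0.09722866  1.33910014
  1.23259399]
[361. 128.] [372. 257.]
1.4 [[366.0, 210.1], [339.5, 126.7]]
1.6 [[379.9, 208.9], [349.7, 125.8]]
1.8 [[393.3, 209.8], [359.6, 126.7]]
-> [np.float64(755.2074198389569), np.float64(42.58982806169842), 350, 3.107] rows [-0.3896, -0.1987, 0.0081] turn -0.005 dist 262
```

View pics/c8.png

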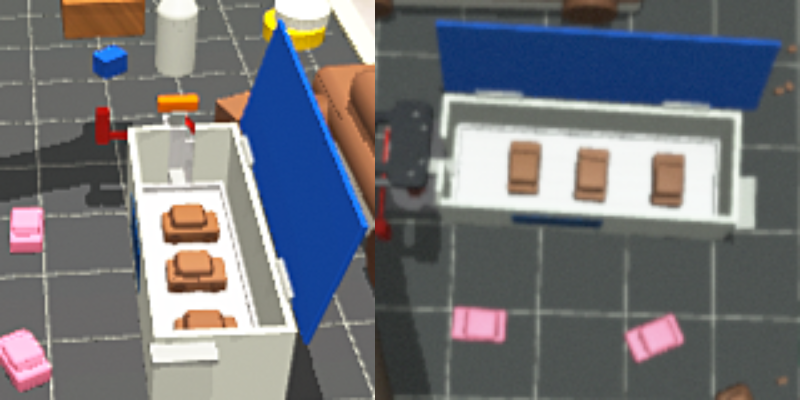

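The cover is open (about 1.8 rad), and all three cars stand on the lowered tray. To shut the cover I go behind it with closed fingers.

Run:
```python
from h import *
go((*box(150,60),345,3.107),(*box(150,0),345,3.107))
go((*box(119,0),210,3.107),frm=(*box(150,0),345,3.107))
def tp(th): return np.array([62-100*np.cos(th)+6*np.sin(th)+10,121.5+100*np.sin(th)+6*np.cos(th)])
p0=tp(2.0);print(p0)
for th in np.r_[np.arange(1.9,0,-.1),0]: d=tp(th)-p0; print(round(th,1),np.round([-d[0]/600,-d[1]/600],4).tolist(),end=' ')
```

```text
-> [np.float64(753.8077056547834), np.float64(2.6143255607588856), 345, 3.107] rows [-0.3898, -0.2654, 0.0164] turn -0.005 dist 283
-> [np.float64(751.7081343785233), np.float64(-57.34892819065043), 345, 3.107] rows [-0.39, -0.3654, 0.0164] turn -0.005 dist 321
-> [np.float64(720.7271199402951), np.float64(-56.26414969791601), 210, 3.107] rows [0.0517, 0.0, 0.225] turn -0.0 dist 139
[119.07046822 209.93286166]
1.9 [0.0151, -0.0071] 1.8 [0.0308, -0.0126] 1.7 [0.0471, -0.0166] 1.6 [0.0636, -0.0189] 1.5 [0.0803, -0.0196] 1.4 [0.0969, -0.0186] 1.3 [0.1134, -0.0159] 1.2 [0.1295, -0.0116] 1.1 [0.1451, -0.0057] 1.0 [0.1601, 0.0017] 0.9 [0.1742, 0.0106] 0.8 [0.1874, 0.0209] 0.7 [0.1995, 0.0324] 0.6 [0.2104, 0.045] 0.5 [0.2199, 0.0587] 0.4 [0.2281, 0.0733] 0.3 [0.2347, 0.0886] 0.2 [0.2398, 0.1045] 0.1 [0.2433, 0.1208] 0.0 [0.2451, 0.1374]
```

>>> jog_arm([
  [[-0.06, -0.05, 0.0], 0, 1],
  [[-0.12, -0.1, 0.01], 0, 1],
  [[-0.18, -0.16, 0.016], 0, 1],
  [[-0.24, -0.22, 0.016], 0, 1],
  [[-0.3, -0.28, 0.016], 0, 1],
  [[-0.36, -0.34, 0.016], 0, 1],
  [[-0.39, -0.365, 0.016], 0, 1],
  [[-0.39, -0.365, 0.016], 0, 1],
  [[-0.39, -0.365, 0.016], 0, 1],
  [[-0.39, -0.365, 0.016], 0, 1],
])

```text
time: 51.35
tcp_pos: [751.0, -55.6, 343.9]
ee_rot: [3.141, -0.002, 3.105]
wrist_force: [-0.2, -0.4, -0.4]
grip_width: 0.006
finger_force: 0.0
```

Run:
```python
from h import *
s=robot.state();print(s['tcp_pos'],s['joint_pos'])
go((*box(135,0),210,3.107),(*box(119,0),210,3.107))
```

```text
[751.03176058 -55.57860269 343.89882187] [-0.26417845  0.63417734  0.54082826  1.07226553 -0.31127872  1.51159198
  1.74071788]
-> [np.float64(736.7173209406709), np.float64(-56.82403537158539), 210, 3.107] rows [0.0238, -0.0029, 0.2232] turn -0.003 dist 135
-> [np.float64(720.7271199402951), np.float64(-56.26414969791601), 210, 3.107] rows [0.0504, -0.003, 0.2232] turn -0.003 dist 137
```

>>> jog_arm([
  [[0, 0, 0.06], 0, 1],
  [[0, 0, 0.12], 0, 1],
  [[0.01, 0, 0.18], 0, 1],
  [[0.0238, 0, 0.223], 0, 1],
  [[0.0238, 0, 0.223], 0, 1],
  [[0.04, 0, 0.223], 0, 1],
  [[0.05, 0, 0.223], 0, 1],
  [[0.05, 0, 0.223], 0, 1],
  [[0.05, 0, 0.223], 0, 1],
  [[0.05, 0, 0.223], 0, 1],
])

```text
time: 52.35
tcp_pos: [722.1, -55.7, 211.8]
ee_rot: [3.141, 0.001, 3.105]
wrist_force: [0.8, -0.6, 0.3]
grip_width: 0.007
finger_force: 0.0
```

>>> jog_arm([
  [[0.015, 0, -0.007], 0, 1],
  [[0.031, 0, -0.0126], 0, 1],
  [[0.047, 0, -0.0166], 0, 1],
  [[0.0636, 0, -0.019], 0, 1],
  [[0.08, 0, -0.0196], 0, 1],
  [[0.097, 0, -0.0186], 0, 1],
  [[0.1134, 0, -0.016], 0, 1],
  [[0.1295, 0, -0.0116], 0, 1],
  [[0.145, 0, -0.0057], 0, 1],
  [[0.16, 0, 0.0017], 0, 1],
])

```text
time: 53.35
tcp_pos: [624.9, -52.3, 209.8]
ee_rot: [3.141, 0.0, 3.104]
wrist_force: [0.6, -0.2, 0.2]
grip_width: 0.006
finger_force: 0.4
```

Run:
```python
from h import *
s=robot.state();print(s['tcp_pos'],s['wrist_force'])
def tp(th): return np.array([62-100*np.cos(th)+6*np.sin(th)+10,121.5+100*np.sin(th)+6*np.cos(th)])
x,z=tp(1.0);print(box(x,0),z); p0=tp(1.)
for th in np.r_[np.arange(.9,0,-.1),0]: d=tp(th)-p0; print(round(th,1),np.round([-d[0]/600,-d[1]/600],4).tolist(),end=' ')
x,z=tp(0); go((*box(x,0),z,3.107))
```

```text
[624.89273302 -52.26159779 209.76387403] [ 0.61136539 -0.21700572  0.16277415]
[624.80449787 -52.90548636] 208.88891231599848
0.9 [0.0141, 0.0089] 0.8 [0.0273, 0.0191] 0.7 [0.0394, 0.0306] 0.6 [0.0503, 0.0433] 0.5 [0.0598, 0.057] 0.4 [0.068, 0.0715] 0.3 [0.0746, 0.0868] 0.2 [0.0797, 0.1027] 0.1 [0.0832, 0.1191] 0.0 [0.085, 0.1356] -> [np.float64(573.8171482493423), np.float64(-51.120200071078585), np.float64(127.5), 3.107] rows [0.0851, -0.0013, 0.1371] turn -0.005 dist 97
```

>>> jog_arm([
  [[0.014, 0, 0.009], 0, 1],
  [[0.0273, 0, 0.019], 0, 1],
  [[0.0394, 0, 0.0306], 0, 1],
  [[0.05, 0, 0.043], 0, 1],
  [[0.06, 0, 0.057], 0, 1],
  [[0.068, 0, 0.0715], 0, 1],
  [[0.0746, 0, 0.087], 0, 1],
  [[0.08, 0, 0.103], 0, 1],
  [[0.083, 0, 0.119], 0, 1],
  [[0.085, 0, 0.134], 0, 1],
])

```text
time: 54.35
tcp_pos: [574.4, -50.4, 128.7]
ee_rot: [-3.142, -0.001, 3.104]
wrist_force: [1.0, 0.1, 0.6]
grip_width: 0.006
finger_force: 0.2
```

>>> jog_arm([
  [[0, 0, 0.002], 0, 1],
  [[0, 0, 0.004], 0, 1],
  [[0, 0, 0.0055], 0, 1],
  [[0, 0, 0.0055], 0, 1],
  [[0, 0, 0.0055], 0, 1],
  [[0, 0, 0.0055], 0, 1],
  [[0, 0, 0.0055], 0, 1],
  [[0, 0, 0.0055], 0, 1],
  [[0, 0, 0.0055], 0, 1],
  [[0, 0, 0.0055], 0, 1],
])

```text
time: 55.35
tcp_pos: [574.4, -50.5, 127.7]
ee_rot: [3.14, -0.0, 3.104]
wrist_force: [-7.2, 1.3, 19.0]
grip_width: 0.003
finger_force: 9.4
```

The cover meets the rim (19 N at z 127.7). I retreat and verify.

>>> jog_arm([
  [[0, 0, -0.01], 0, 1],
  [[0, 0, -0.05], 0, 1],
  [[0, 0, -0.12], 0, 1],
  [[0, 0, -0.2], 0, 1],
  [[0, 0, -0.28], 0, 1],
  [[0.07, 0.05, -0.3], 0, 1],
  [[0.14, 0.12, -0.3], 0, 1],
  [[0.2, 0.19, -0.3], 0, 1],
  [[0.2, 0.26, -0.3], 0, 1],
  [[0.2, 0.33, -0.3], 0, 1],
])

```text
time: 56.35
tcp_pos: [460.8, 153.5, 307.1]
ee_rot: [3.139, 0.001, 3.104]
wrist_force: [0.0, -0.0, 0.3]
grip_width: 0.009
finger_force: 0.0
```

>>> jog_arm([
  [[0, 0.08, 0], 0, 1],
  [[0, 0.16, 0], 0, 1],
  [[0, 0.24, 0], 0, 1],
  [[0, 0.28, 0], 0, 1],
  [[0, 0.28, 0], 0, 1],
  [[0, 0.28, 0], 0, 1],
  [[0, 0.28, 0], 0, 1],
  [[0, 0.28, 0], 0, 1],
  [[0, 0.28, 0], 0, 1],
  [[0, 0.28, 0], 0, 1],
])

```text
time: 57.35
tcp_pos: [468.7, 319.2, 306.7]
ee_rot: [3.141, 0.0, 3.103]
wrist_force: [-0.8, 0.0, -0.4]
grip_width: 0.004
finger_force: 0.0
```

Run:
```python
from h import *
a=grab('top');b=grab('side')
for f,r in((a,(235,135,370,205)),(b,(290,160,380,275))):
    c=big(mask(f,*BLUE,r)); print('cover',rect(f,c,116.5), c.min(0),c.max(0))
c=big(mask(b,(10,130,120),(22,255,255),(305,140,345,180)));print('handle',c.min(0),c.max(0))
c=big(mask(b,(0,170,90),(3,255,255),(280,150,312,190)));print('red',c.min(0),c.max(0))
c=big(mask(a,(0,0,150),(180,60,255),(420,208,442,246)));print('steel',rect(a,c,19.5))
cv2.imwrite('pics/end.png',np.hstack([cv2.resize(b['color'],(400,300)),cv2.resize(a['color'],(400,300))])[:,:,::-1])
```

```text
cover (array([596.6, -58.4, 336.4, 136.9]), 1.537) [242. 144.] [363. 195.]
cover (array([600.5, -62.2, 340. , 130.1]), 1.535) [298. 168.] [370. 258.]
handle [313. 158.] [328. 164.]
red [288. 163.] [298. 177.]
steel (array([ 450.4, -446.9,   69.9,   26.1]), 0.086)
```

View pics/end.png

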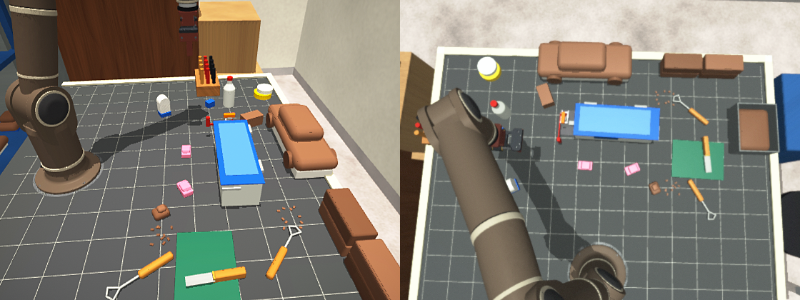

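The cover reads exactly as it did shut at the start. The lift is down, the pawl is at rest, the blade is on the mat, and the bystanders I can see are in place.

```bash
python3 -c "
from cell import robot
print(robot.close_job())"
```

```text
the job is handed in; nothing more can be done
None
```

The job is handed in: I pried the cover open with the blade and laid the blade back on its mat, stood the three brown cars found on the raised tray, let the tray sink to the bottom, and shut the cover. The final pictures agree with this, but no verdict came back.

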